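# Register the carrier board and stack the glass cases

### The arm

A 6-joint arm with a two-finger parallel gripper is mounted at the origin on the work surface. World frame = base frame: x ahead of the robot, y to its left, z up, the work surface at z = 0. Lengths are in m, angles in degrees, forces in N, time in s.
With the tool pointing down it reaches from about 0.375 to 0.9 m from the base axis. Payload 3.1 kg.
Tool frame: the origin (TCP) lies at the very end of the fingers, on their centre line; the grasp point (between the pads) lies 19 mm behind it (grip_point_offset is the distance from the TCP to the grasp point, in m); y points along the fingers, x is the direction in which the jaws open and shut, and the axes are right-handed (so a half turn about y gives the same grasp; the last joint's range is limited). The gripper opens to 87 mm and grips with 3 to 60 N. Pads are 19 mm wide; open, the fingers measure 117 mm over their backs; the gripper's body (75 mm by 190 mm) begins 51 mm behind the grasp point.
Start: joints at [-83.795, 30.224, 82.088, -0, 67.689, -10.227], TCP at [0.177, -0.599, 0.223] pointing down, gripper open.
Joint ranges: [-176.69, 176.69], [-43.24, 126.21], [12.49, 139.97], [-82, 262], [0, 151.66], [-163.58, 163.58]. Speed limits (degrees/s): [159.86, 159.86, 180, 180, 180, 180].

### API

Orientations are given as a 3x3 rotation matrix whose columns are the frame's x, y, z axes.
In Python, from rig import * gives the robot as it stands.
- The arm moves only by the tool send_rows, never from a script. Its argument "moves" is text: rows parted by semicolons, each of 5 numbers parted by spaces: the finger opening in mm, from 0 to 87, then the shift along the tool's x, y, z in mm, then the turn about the tool's y in degrees. In form: fingers dx dy dz yaw; .... A call has 1 to 20 rows; each row shifts and turns the commanded pose from where the row before left it, along the tool's axes as they then stand; what a row does not reach is not made up. A row lasts 1/12 s, in which the tool goes at most 41.7 mm and 7.16 degrees, less where a joint would pass 70% of its speed; a pose out of reach is approached as far as the arm can. A call is refused whole if a number of a shift passes 41.7 or a number of a turn 7.16, either way. A call with a gripper value outside its range is refused whole. The fingers move at their own pace and stop on an object; the grip force is fixed at half the most. Time passes only in rows, so rows that do not move let the fingers close. It gives the time, the measured TCP pose, the force and the opening at its end, in the units of the state.
- read_state(): the state, without advancing time (a new reading comes with each control period).
- capture(name): name is "scene" or "top" or "wrist"; returns a dict with "image" (480x640x3 uint8, blue, green, red), "z_map" (480x640 float32, m along the optical axis (not along the pixel's ray), 0 where there is no reading), "mtx" (3x3 intrinsics, pixels), "origin" and "rotation" of the camera in the world; the wrist camera has in their place "tool_from_camera" (4x4, takes a point from camera to tool coordinates, whose origin is the TCP and whose axes are the tool frame's). Camera axes: x right, y up, looking along -z (the intrinsics and any distortion apply to the point x, -y, -z); pixel columns grow to the right and rows downward; lengths in m; the calibration is good to about 2 mm. The wrist camera is an equidistant fisheye: a pixel r from the principal point sees the ray r / f radians off the axis. A picture is of the moment at which its call begins: read the wrist's pose just before it.
- hand_in(): hands the job in, once; it reports no verdict.
Trained networks look in a picture, given as the dict that the camera call returned (one of the last four; its "shot" number tells which), for a name from the list of things; names that differ only in an ending like _2 or _b are one class to them, and where a whole thing is asked for, a point or a joint stands for the part that bears it (a point fixed in the world has none). Each returns a list of dicts, best first, with "p" (0 to 1); they miss things now and then, are a little off and sometimes report something else, mostly with a low value. They report only what shows in the picture. A call takes as long as a camera call.
- search_frame(picture, name): "bbox" ([left, top, right, bottom] in pixels, round what is visible of it).
- masks_of(picture, name): "region" (480x640 bool, what is visible of it) and "bbox" ([left, top, right, bottom] in pixels, round what is visible of it).
- mark_of(picture, name): "pixel" ([row, column] in pixels: a listed point, or the origin of a listed thing).
The state is a dict: "time_s": time; "joint_positions": joint angles; "qvel": joint speeds; "tau": joint torques, N m; "position": TCP position; "tcp_rot": TCP orientation; "force": force on the tool from outside, world axes, zero at the start; "moment": the same for the moment, N m; "opening": opening from 0.0 (shut) to 1.0 (fully open).
Only numpy, scipy, OpenCV 4.12 (cv2) and the standard library are available. Lean on these libraries where they do the work, as an engineer would, in place of code of your own. Each camera call takes 0.05 s, during which the arm holds its last target. There are 200 camera calls.

### The job

Put the blue tape roll lying on the carrier board into the grey tray, then, before any case goes on it, push the carrier snug and square into the corner of the two aluminium fences. Then stack every glass case on the bench flat and squarely in one column on the carrier's taped outline in its middle, and last of all lay the batten on the jig's board along the carrier's open near edge and push it snug against that edge, with its end against the side fence. Leave the carrier snug in its corner and the other things on the bench where they are.

Things in the scene. Friction and masses are not known exactly. Their poses are not given: they have to be found in the camera images.
- jig: Fixed board, top 12 mm up, with fences to 34 mm up. Origin: on the table below the centre of a carrier snug in the corner; x to the back fence, y to the side fence, z up. Back fence inner face x = +65 mm, side fence inner face y = +90 mm, running x = -188 to 65 mm so that it stops the batten's end too. Board spans x -188 to 87, y -140 to 112 mm. Place and yaw vary.
- carrier: Loose plywood board 130 (x) x 180 (y) x 18 (z) mm, about 0.4 kg, on the jig's board, short of both fences and a little askew; origin at the centre of its underside, y along its long edges. Its flat top, 18 mm above the origin, has a blue taped outline of one case in the middle, the case's long side along y.
- blue_tape: Loose roll of blue tape lying flat: 90 mm outer diameter, 68 mm hole (wall 11 mm thick), 36 mm high, 0.12 kg; origin at the centre of its underside, z along its axis. It starts on top of the carrier. Easily pinched by the wall, one finger in the hole.
- tray: Fixed grey open tray at the robot's right, 170 x 170 mm outside, 20 mm high, wall and floor 4 mm; origin at the centre of its underside. For the blue tape roll.
- batten: Loose dark wooden batten with red ends, 30 x 180 x 30 mm (long along y), 0.2 kg, lying on the table right of the jig; origin at the centre of its underside.
- batten_mid (a point): Centre of the batten, 15 mm inside each long face, 90 mm from each end; y along its length.
- case_1: Closed flat glass case, grey with a green lid, 60 (x) x 120 (y) x 38 (z) mm, about 0.25 kg; origin at the centre of its underside, z up. All cases are alike in size; it may be absent (None).
- case_2: Closed flat glass case, grey with a yellow lid, 60 (x) x 120 (y) x 38 (z) mm, about 0.25 kg; origin at the centre of its underside, z up. All cases are alike in size; it may be absent (None).
- case_3: Closed flat glass case, grey with an orange lid, 60 (x) x 120 (y) x 38 (z) mm, about 0.25 kg; origin at the centre of its underside, z up. All cases are alike in size; it may be absent (None).
- case_4: Closed flat glass case, grey with a white lid, 60 (x) x 120 (y) x 38 (z) mm, about 0.25 kg; origin at the centre of its underside, z up. All cases are alike in size; it may be absent (None).
- green_tape: Bystander to leave where it is: a flat roll of green tape, 100 mm across, 25 mm high; origin at the centre of its underside.
- pen_pot: Bystander to leave where it is: a black pot with coloured pens, 76 mm across, 150 mm high with the pens; origin at the centre of its underside.
- lead_weight: Bystander to leave where it is: a dark round weight with a knob, 60 mm across, 50 mm high; origin at the centre of its underside.
- brush: Bystander to leave where it is: a hand brush lying flat; origin at the centre of its underside (handle and bristles along x).
- jar: Bystander to leave where it is: a closed jar, 64 mm across, 85 mm high; origin at the centre of its underside.
- label_pad: Bystander to leave where it is: a pad of blank labels, 100 x 75 x 14 mm; origin at the centre of its underside.

How it is judged:
By the outcome, as a careful person would: the job done as asked, in the order asked, and still so for the second after the job is handed in, with the robot touching nothing.
Of case_1, case_2, case_3, case_4 only 2 to 4 are there at a start; the rules pass over those that are not, and their reading is None.
At some moment in a run one of batten, blue_tape may be knocked a few centimetres aside while the robot is not near it.
It also fails if it takes over 210 s, if anything falls off the work surface, if the arm or the gripper's body presses on something with over 40 N, if the wrist force passes 120 N, or if a joint passes its speed limit or range.

## Working session

There is one attempt and no reset: what is moved stays moved. The work goes in short steps, Python scripts to look and compute and a tool call to move; the robot and the scene stay as the last step left them, time stands still between calls to the robot, and variables do not carry over. Pictures are saved under pics/ and viewed, about 12 in all and at most 16, crops included, and the job is handed in when it is done.

Besides the shell and the picture viewer there is one more tool, called after "Emit:" as name(argument=value, ...) on one line, values as JSON. send_rows: Moves the arm, as the interface text tells. Its arguments: {"type":"object","properties":{"moves":{"type":"string"}},"required":["moves"]}

```bash
ls; mkdir -p pics; python3 - <<'E'
from rig import *
import cv2,numpy as np
s=read_state();print(s)
for n in("scene","top"):
    c=capture(n);cv2.imwrite(f"pics/{n}0.png",c["image"]);print(n,c["mtx"],c["origin"],c["rotation"],{k:v for k,v in c.items() if k not in("image","z_map","mtx","origin","rotation")})
    np.savez(f"{n}0.npz",**{k:c[k] for k in("image","z_map","mtx","origin","rotation")})
    for t in["carrier","blue_tape","tray","batten","case_1","jig","green_tape","pen_pot","lead_weight","brush","jar","label_pad"]:
        print(t,[(round(d["p"],2),[round(x) for x in d["bbox"]]) for d in search_frame(c,t)])
E
```

```text
pics
{'time_s': 0.0, 'joint_positions': array([-8.37947209e+01,  3.02802543e+01,  8.21568110e+01, -1.80357972e-03,
        6.76875634e+01, -1.02270978e+01]), 'qvel': array([-0.14290289,  0.06185138,  0.0192619 ,  0.08785884, -0.095375  ,
        0.06485713]), 'tau': array([-5.02118237e-04, -4.40047073e+01, -1.76592976e+01,  6.31693332e-02,
        5.80244057e-02, -1.57950049e-04]), 'position': array([ 0.17674351, -0.59872607,  0.22155545]), 'tcp_rot': array([[ 2.82894714e-01, -2.64068147e-04,  9.59150932e-01],
       [-9.59148568e-01,  2.15928747e-03,  2.82894611e-01],
       [-2.14578605e-03, -9.99997634e-01,  3.57570426e-04]]), 'force': array([ 0.14656899, -0.12641238,  0.08993617]), 'moment': array([-0.06064643,  0.02736873, -0.06557199]), 'opening': 0.9974956276932385}
scene [[462.05620466   0.         325.37252608]
 [  0.         462.05620466 240.86564179]
 [  0.           0.           1.        ]] [ 0.98815249 -0.4105299   1.0256558 ] [[ 0.74301413 -0.55744392  0.37038667]
 [ 0.66910319  0.63126717 -0.39217686]
 [-0.01519634  0.53921985  0.84202793]] {'shot': 1}
carrier [(0.94,
[... 918 characters left out ...]
48  0.99582441]] {'shot': 2}
carrier [(0.85, [300, 203, 374, 254])]
blue_tape [(0.95, [316, 211, 351, 251]), (0.31, [296, 130, 324, 159])]
tray [(0.77, [461, 208, 534, 285])]
batten [(0.61, [434, 231, 452, 301])]
case_1 [(0.84, [222, 186, 251, 236]), (0.79, [176, 200, 209, 247]), (0.57, [168, 256, 209, 306])]
jig [(0.78, [274, 174, 382, 292])]
green_tape [(0.97, [348, 122, 389, 164])]
pen_pot [(0.98, [91, 235, 146, 266])]
lead_weight [(0.71, [189, 320, 220, 348])]
brush [(0.65, [222, 185, 254, 236]), (0.57, [450, 139, 493, 209]), (0.57, [176, 199, 210, 247])]
jar [(0.67, [294, 128, 323, 161]), (0.3, [463, 211, 531, 283])]
label_pad [(0.93, [440, 317, 480, 361]), (0.26, [176, 195, 211, 248])]
```

View pics/top0.png

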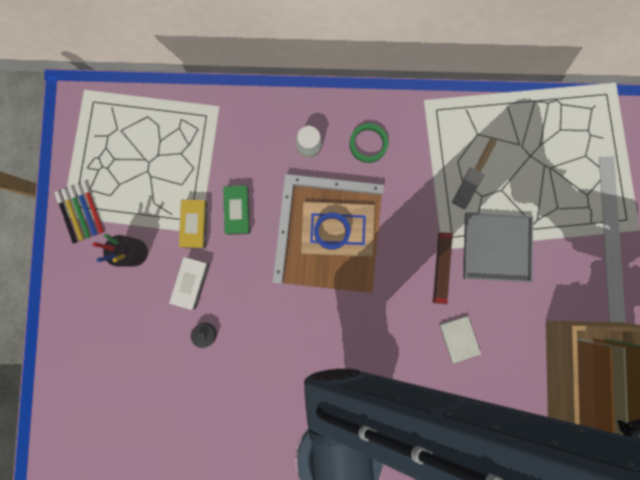

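View pics/scene0.png

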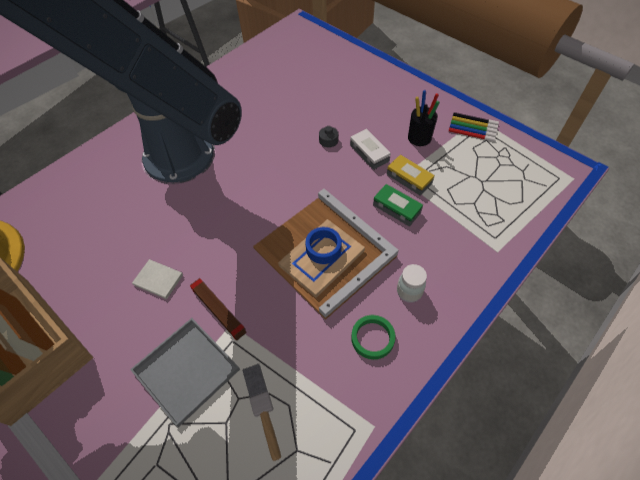

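```bash
cat > h.py <<'E'
from rig import *
import cv2,numpy as np
def cloud(c,T=None):
    z=c["z_map"];m=c["mtx"];v,u=np.mgrid[:480,:640]
    P=np.stack([(u-m[0,2])/m[0,0]*z,-(v-m[1,2])/m[1,1]*z,-z],-1)
    W=P@np.asarray(c["rotation"]).T+c["origin"];W[z==0]=np.nan
    return W
def rect(P):
    """P Nx2 in m -> centre mm, sizes mm, angle of the long side from world x in deg"""
    (cx,cy),(w,h),a=cv2.minAreaRect((P*1000).astype(np.float32))
    if h>w:w,h,a=h,w,a+90
    return np.round([cx,cy,w,h,(a+90)%180-90],1)
E
cat > m1.py <<'E'
from h import *
for n in("top","scene"):
    c=capture(n);W=cloud(c)
    cv2.imwrite(f"pics/{n}1.png",c["image"])
    for t in["carrier","blue_tape","tray","batten","case_1","jig","green_tape","jar","pen_pot","lead_weight","brush"]:
        for d in masks_of(c,t):
            if d["p"]<.4: continue
            P=W[d["region"]];P=P[~np.isnan(P[:,0])]
            zt=np.percentile(P[:,2],90);Q=P[abs(P[:,2]-zt)<.006]
            print(n,t,round(d["p"],2),"ztop",round(zt*1000,1),rect(Q[:,:2]),np.round(Q.mean(0)*1000,1),len(Q))
E
python3 m1.py
```

```text
top carrier 0.87 ztop 32.9 [569.6  14.2 180.  130.4  88.9] [569.6  12.1  30.2] 2839
top blue_tape 0.57 ztop 68.1 [561.2  29.4  88.1  86.4 -88.7] [560.7  29.8  66. ] 424
top tray 0.67 ztop 16.4 [ 534.  -398.4  173.4  170.4   87.9] [ 535.6 -404.7   17.7] 600
top batten 0.9 ztop 32.3 [ 477.3 -253.9  179.4   31.5   -4.9] [ 476.2 -253.5   30.1] 838
top case_1 0.97 ztop 40.1 [574.3 380.  119.3  60.6  -1. ] [572.9 379.2  37.8] 1064
top case_1 0.81 ztop 39.9 [425.7 383.1 120.3  60.9 -14.4] [425.8 382.6  37.7] 1135
top case_1 0.67 ztop 40.5 [612.7 272.  120.3  60.4   4.6] [612.  271.7  38.1] 1062
top jig 0.65 ztop 34.3 [558.5  37.2 276.1 251.4  -5. ] [619.6  88.7  33.8] 1763
top jig 0.53 ztop 16.4 [ 299.7 -298.9   99.7   74.9   18.9] [ 299.5 -298.5   14. ] 1105
top jig 0.52 ztop 16.4 [ 534.1 -398.4  173.4  170.3   87.9] [ 535.6 -404.    17.6] 597
top green_tape 0.96 ztop 27.0 [ 7.974e+02 -6.210e+01  9.900e+01  9.640e+01  5.000e-01] [796.6 -62.6  24.8] 473
top jar 0.84 ztop 86.9 [787.6  93.1  54.5  53.7  52.8] [787.1  93.2  84.9] 388
top pen_pot 0.77 ztop 135.9 [501.6 531.9  54.2  52.4 -88.8] 
[... 831 characters left out ...]
se_1 0.59 ztop 41.2 [427.5 384.4 123.8  62.5 -14.9] [428.5 383.4  39.2] 611
scene jig 0.94 ztop 35.3 [559.5  39.7 276.1 253.9  -4.8] [629.1  79.3  34.6] 1660
scene green_tape 0.7 ztop 27.9 [799.3 -60.9  98.3  96.4 -76.7] [800.6 -61.8  25.8] 579
scene jar 0.61 ztop 87.2 [788.3  93.4  55.8  53.7 -18. ] [789.2  93.3  85.8] 419
scene pen_pot 0.75 ztop 41.1 [ 5.755e+02  3.817e+02  1.212e+02  6.310e+01 -4.000e-01] [577.3 380.9  39. ] 698
scene pen_pot 0.58 ztop 135.4 [503.6 531.   56.9  55.4  20.6] [502.7 538.2 135.2] 64
scene lead_weight 0.61 ztop 47.7 [299.7 345.   23.   22.   -9.9] [302.1 343.1  49.2] 46
scene brush 0.57 ztop 21.9 [ 728.1 -342.   199.1   41.5  -28.6] [ 717.  -335.7   19.5] 1213
```

```bash
cat >> h.py <<'E'
def plan(*wps):
    """waypoints (x,y,z mm, heading deg of tool x); prints turn first, then shift in tool axes after the turn"""
    s=read_state();p=np.array(s["position"])*1000;R=s["tcp_rot"];th=np.degrees(np.arctan2(R[1,0],R[0,0]))
    print("t",round(s["time_s"],2),"pose",np.round(p,1),"th",round(th,2),"F",np.round(s["force"],1),"open",round(s["opening"]*87,1),"j",np.round(s["joint_positions"]).astype(int))
    for x,y,z,t in wps:
        d=(th-t+180)%360-180;c,q=np.cos(np.radians(t)),np.sin(np.radians(t));v=np.array([x,y,z])-p
        print("->",(x,y,z,t),"turn",round(d,1),"dx dy dz",round(v[0]*c+v[1]*q,1),round(-v[2],1),round(-v[0]*q+v[1]*c,1))
        p=np.array([x,y,z],float);th=t
J0=np.array([610.5,47.9]);JT=-5.0
def jig(x,y):
    c,q=np.cos(np.radians(JT)),np.sin(np.radians(JT));return J0+[x*c-y*q,x*q+y*c]
E
python3 - <<'E'
from h import *
plan((562,-9.5,140,-90),(562,-9.5,34,-90))
d=np.load("top0.npz");W=cloud(d);m=(W[...,2]>.07)&(W[...,1]>.44)&(W[...,1]<.7)&(W[...,0]>.3)&(W[...,0]<.7)
print(W[m].min(0),W[m].max(0)); print(capture("wrist")["tool_from_camera"])
# fences fit
P=W[(abs(W[...,2]-.034)<.004)]
P=P[(P[:,0]>.4)&(P[:,0]<.72)&(P[:,1]>-.12)&(P[:,1]<.17)]
a=np.radians(5.)
best=[]
for t in np.arange(-6.5,-3.5,.1):
    a=np.radians(t);x=P[:,0]*np.cos(a)+P[:,1]*np.sin(a);y=-P[:,0]*np.sin(a)+P[:,1]*np.cos(a)
    hx=np.histogram(x[y<y.max()-.04],np.arange(.4,.8,.003))[0];hy=np.histogram(y[x<x.max()-.04],np.arange(-.2,.3,.003))[0]
    best.append((int((hx.astype(float)**2).sum()+(hy.astype(float)**2).sum()),round(t,1)))
print(sorted(best)[-4:])
E
```

```text
t 2.5 pose [ 176.8 -599.4  222.6] th -73.57 F [ 0.1  0.2 -0.4] open 87.0 j [-84  30  82   0  68 -10]
-> (562, -9.5, 140, -90) turn 16.4 dx dy dz -589.9 82.6 385.2
-> (562, -9.5, 34, -90) turn 0 dx dy dz 0.0 106.0 0.0
[0.4628029  0.49452026 0.07010442] [0.53655326 0.57228065 0.15756622]
[[ 9.99999329e-01 -9.90911139e-04  6.00000706e-04 -4.02994048e-04]
 [ 8.27746653e-04  2.48888443e-01 -9.68531805e-01 -1.62167087e-01]
 [ 8.10395713e-04  9.68531652e-01  2.48889096e-01  6.76438856e-02]
 [ 0.00000000e+00  0.00000000e+00  0.00000000e+00  1.00000000e+00]]
[(221883, np.float64(-4.3)), (222011, np.float64(-4.7)), (222401, np.float64(-5.1)), (222628, np.float64(-4.4))]
```

Emit:
send_rows(moves="50 0 0 0 5.5;50 0 0 0 5.5;50 0 0 0 5.4;50 -32.8 0 21.4 0;50 -32.8 0 21.4 0;50 -32.8 0 21.4 0;50 -32.8 0 21.4 0;50 -32.8 0 21.4 0;50 -32.8 0 21.4 0;50 -32.8 0 21.4 0;50 -32.8 0 21.4 0;50 -32.8 0 21.4 0;50 -32.8 5 21.4 0;50 -32.8 5 21.4 0;50 -32.8 10 21.4 0;50 -32.8 10 21.4 0")

```text
time_s: 3.88
position: [0.456, -0.1715, 0.1929]
tcp_rot: [[0.0, 0.002, 1.0], [-1.0, -0.001, 0.0], [0.001, -1.0, 0.002]]
force: [0.5, -0.9, -0.9]
opening: 0.579
```

Emit:
send_rows(moves="50 -32.4 4 21.2 0;50 -32.4 4 21.2 0;50 -32.4 4 21.2 0;50 -32.4 4 21.2 0;50 -32.4 4 21.2 0;50 0 0 0 0;50 0 0 0 0")

```text
time_s: 4.47
position: [0.5613, -0.0089, 0.1722]
tcp_rot: [[0.005, -0.0, 1.0], [-1.0, -0.0, 0.005], [0.0, -1.0, -0.0]]
force: [0.3, -0.7, -0.0]
opening: 0.576
```

```bash
cat >> h.py <<'E'
def wcloud():
    s=read_state();c=capture("wrist");m=c["mtx"];z=c["z_map"];v,u=np.mgrid[:480,:640]
    a=(u-m[0,2])/m[0,0];b=(v-m[1,2])/m[1,1];r=np.hypot(a,b)+1e-9;k=np.tan(np.minimum(r,1.5))/r
    P=np.stack([a*k*z,-b*k*z,-z],-1);T=c["tool_from_camera"];P=P@T[:3,:3].T+T[:3,3]
    W=P@np.asarray(s["tcp_rot"]).T+s["position"];W[(z==0)|(r>1.4)]=np.nan
    return c,W
def top(c,W,t,pmin=.4,tol=.006):
    for d in masks_of(c,t):
        if d["p"]<pmin: continue
        P=W[d["region"]];P=P[~np.isnan(P[:,0])]
        if len(P)<20: continue
        zt=np.percentile(P[:,2],90);Q=P[abs(P[:,2]-zt)<tol]
        print(t,round(d["p"],2),"ztop",round(zt*1000,1),rect(Q[:,:2]),np.round(Q.mean(0)*1000,1),len(Q))
E
python3 - <<'E'
from h import *
c,W=wcloud();cv2.imwrite("pics/w1.png",c["image"]);print(c["mtx"][0])
for t in("blue_tape","carrier","jig"): top(c,W,t)
plan((562,-9.5,34,-90))
E
```

```text
[371.64829954   0.         320.40141044]
blue_tape 0.61 ztop 66.7 [562.9  31.4  89.8  87.3  73.3] [566.3  30.   65.7] 4296
blue_tape 0.4 ztop 25.6 [754.9 -63.1  68.8  14.8 -86.3] [754.9 -62.4  24.3] 822
carrier 0.56 ztop 31.0 [569.3  16.4 181.1 130.4  89. ] [578.4   8.9  30.1] 23879
jig 0.84 ztop 34.5 [605.2  35.3 253.2 181.   85.2] [656.   66.4  33.9] 11991
t 4.67 pose [560.  -12.  172.7] th -90.06 F [-0.8  0.   0.1] open 50.1 j [-13  29  94   0  57  77]
-> (562, -9.5, 34, -90) turn -0.1 dx dy dz -2.5 138.7 2.0
```

Emit:
send_rows(moves="50 -1 35 1 0;50 0 35 0 0;50 0 35 0 0;50 0 33 0 0;50 0 0 0 0;0 0 0 0 0;0 0 0 0 0;0 0 0 0 0;0 0 0 0 0;0 0 0 0 0;0 0 0 0 0;0 0 0 0 0;0 0 -30 0 0;0 0 -35 0 0;0 0 -35 0 0;0 0 0 0 0")

```text
time_s: 6.0
position: [0.5661, -0.0105, 0.1407]
tcp_rot: [[0.001, 0.013, 1.0], [-1.0, -0.003, 0.001], [0.003, -1.0, 0.013]]
force: [0.7, -0.5, -0.9]
opening: 0.133
```

```bash
python3 - <<'E'
from h import *
plan((534,-397-39.5,120,-90),(534,-397-39.5,10,-90));plan();plan()
E
```

```text
t 6.0 pose [566.1 -10.5 140.7] th -89.94 F [ 0.7 -0.5 -0.9] open 11.5 j [-12  32  96   0  52  78]
-> (534, -436.5, 120, -90) turn 0.1 dx dy dz 426.0 20.7 -32.1
-> (534, -436.5, 10, -90) turn 0 dx dy dz 0.0 110.0 0.0
t 6.0 pose [566.1 -10.5 140.7] th -89.94 F [ 0.7 -0.5 -0.9] open 11.5 j [-12  32  96   0  52  78]
t 6.0 pose [566.1 -10.5 140.7] th -89.94 F [ 0.7 -0.5 -0.9] open 11.5 j [-12  32  96   0  52  78]
```

Emit:
send_rows(moves="0 38.7 0 -2.6 0;0 38.7 0 -2.6 0;0 38.7 0 -2.6 0;0 38.7 0 -2.6 0;0 38.7 0 -2.6 0;0 38.7 0 -2.6 0;0 38.7 0 -2.6 0;0 38.7 0 -2.6 0;0 38.7 0 -2.6 0;0 38.7 0 -2.6 0;0 38.7 0 -2.6 0;0 0 20 0 0;0 0 20 0 0;0 0 0 0 0;0 0 0 0 0;0 0 0 0 0")

```text
time_s: 7.33
position: [0.5336, -0.4351, 0.0947]
tcp_rot: [[0.001, -0.0, 1.0], [-1.0, 0.0, 0.001], [-0.0, -1.0, -0.0]]
force: [0.2, -0.8, -2.3]
opening: 0.138
```

```bash
python3 - <<'E'
from h import *
c,W=wcloud()
for t in("blue_tape","tray"): top(c,W,t)
plan((534,-436.5,10,-90))
E
```

```text
blue_tape 0.92 ztop 126.2 [ 546.3 -395.3   87.9   63.6  -89.6] [ 558.2 -400.3  125.3] 8140
tray 0.72 ztop 18.9 [ 534.4 -396.3  170.9  169.6   88.3] [ 589.5 -403.6   19.2] 3851
t 7.48 pose [ 534.3 -435.6   96. ] th -89.91 F [ 0.4  0.5 -1.7] open 11.5 j [-48  43  78   0  59  41]
-> (534, -436.5, 10, -90) turn 0.1 dx dy dz 0.9 86.0 -0.3
```

Emit:
send_rows(moves="0 0.5 35 0 0;0 0 35 0 0;0 0 15 0 0;0 0 0 0 0;0 0 0 0 0;34 0 0 0 0;34 0 0 0 0;34 0 0 0 0;34 0 0 0 0;34 0 -40 0 0;34 0 -41 0 0;34 0 -41 0 0;34 0 -10 0 0;87 0 0 0 0")

```text
time_s: 8.65
position: [0.5357, -0.4386, 0.1473]
tcp_rot: [[0.001, 0.007, 1.0], [-1.0, -0.008, 0.001], [0.008, -1.0, 0.007]]
force: [1.1, -0.3, -0.2]
opening: 0.416
```

```bash
python3 - <<'E'
from h import *
c,W=wcloud()
for t in("blue_tape","tray"): top(c,W,t)
c=capture("top");W=cloud(c);cv2.imwrite("pics/t2.png",c["image"])
for t in("carrier","jig","blue_tape","batten"): top(c,W,t)
print(jig(-65-45,0),jig(-65-60,0),jig(0,0))
p=jig(-150,-3); plan((*p,150,-95),(*p,17,-95))
E
```

```text
blue_tape 0.59 ztop 40.7 [ 535.6 -397.5   88.3   86.1  -89.6] [ 539.9 -398.9   39.7] 4063
tray 0.96 ztop 16.5 [ 560.5 -397.2  170.9  117.3   88.3] [ 580.9 -394.4   18.7] 3134
carrier 0.8 ztop 32.4 [569.6  14.3 179.8 130.4  88.9] [569.3  14.3  30. ] 3425
jig 0.63 ztop 34.2 [558.5  37.1 275.  252.5  -4.7] [617.4  83.5  33.5] 1894
blue_tape 0.56 ztop 41.9 [ 533.7 -389.3   88.1   73.    -1.9] [ 534.9 -385.4   39.8] 329
batten 0.67 ztop 32.2 [ 478.7 -253.8  177.6   31.9   -4.8] [ 480.3 -253.3   29.9] 784
[500.91858321  57.4871317 ] [485.97566274  58.79446784] [610.5  47.9]
t 9.05 pose [ 532.6 -435.3  139.5] th -89.97 F [-0.3  0.3  0.2] open 64.8 j [-49  40  76   0  64  41]
-> (np.float64(460.80932805799523), np.float64(57.98477731787349), 150, -95) turn 5.0 dx dy dz -485.1 -10.5 -114.5
-> (np.float64(460.80932805799523), np.float64(57.98477731787349), 17, -95) turn 0 dx dy dz -0.0 133.0 0.0
```

```bash
sed -i 's/JT=-5.0/JT=-4.8/' h.py; python3 - <<'E'
from h import *
p=jig(-130,-36); plan((*p,140,-94.8),(*p,18,-94.8),(*jig(-78,-36),18,-94.8))
E
```

```text
t 9.05 pose [ 532.6 -435.3  139.5] th -89.97 F [-0.3  0.3  0.2] open 64.8 j [-49  40  76   0  64  41]
-> (np.float64(477.94352593760107), np.float64(22.904376700218858), 140, -94.8) turn 4.8 dx dy dz -452.0 -0.5 -92.8
-> (np.float64(477.94352593760107), np.float64(22.904376700218858), 18, -94.8) turn 0.0 dx dy dz -0.0 122.0 0.0
-> (np.float64(529.7611546185753), np.float64(18.553128846938453), 18, -94.8) turn 0.0 dx dy dz 0.0 -0.0 52.0
```

Emit:
send_rows(moves="80 0 0 0 4.8;80 -37.7 0 -7.8 0;80 -37.7 0 -7.8 0;80 -37.7 0 -7.8 0;80 -37.7 0 -7.8 0;80 -37.7 0 -7.8 0;80 -37.7 0 -7.8 0;80 -37.7 0 -7.8 0;80 -37.7 0 -7.8 0;80 -37.7 0 -7.8 0;80 -37.7 0 -7.8 0;80 -37.7 0 -7.8 0;80 -37.7 0 -7.8 0;80 0 35 0 0;80 0 35 0 0;80 0 30 0 0;80 0 10 0 0;80 0 0 0 0;80 0 0 0 0;80 0 0 0 0")

```text
time_s: 10.72
position: [0.4787, 0.0222, 0.0325]
tcp_rot: [[-0.084, 0.002, 0.996], [-0.996, -0.0, -0.084], [0.0, -1.0, 0.002]]
force: [-0.3, 0.2, 0.5]
opening: 0.918
```

```bash
python3 - <<'E'
from h import *
plan((*jig(-130,-36),18,-94.8),(*jig(-78,-36),18,-94.8))
E
```

```text
t 10.72 pose [478.7  22.2  32.5] th -94.8 F [-0.3  0.2  0.5] open 79.9 j [-11  39 111   0  30  84]
-> (np.float64(477.94352593760107), np.float64(22.904376700218858), 18, -94.8) turn 0.0 dx dy dz -0.7 14.5 -0.8
-> (np.float64(529.7611546185753), np.float64(18.553128846938453), 18, -94.8) turn 0.0 dx dy dz 0.0 -0.0 52.0
```

Emit:
send_rows(moves="80 0 14 0 0;80 0 0 0 0;80 0 0 8 0;80 0 0 8 0;80 0 0 8 0;80 0 0 8 0;80 0 0 8 0;80 0 0 6 0;80 0 0 3 0;80 0 0 0 0;80 0 0 0 0")

```text
time_s: 11.63
position: [0.5281, 0.0182, 0.0176]
tcp_rot: [[-0.083, 0.003, 0.997], [-0.997, -0.001, -0.083], [0.0, -1.0, 0.003]]
force: [0.4, 0.7, -0.6]
opening: 0.919
```

```bash
python3 - <<'E'
from h import *
plan((*jig(-74.5,-36),18,-94.8))
E
```

```text
t 11.63 pose [528.1  18.2  17.6] th -94.77 F [ 0.4  0.7 -0.6] open 79.9 j [-10  42 104   0  34  85]
-> (np.float64(533.2488796259486), np.float64(18.26025639527535), 18, -94.8) turn 0.0 dx dy dz -0.5 -0.4 5.1
```

Emit:
send_rows(moves="80 0 0 2 0;80 0 0 1 0;80 0 0 1 0;80 0 0 0 0")

```text
time_s: 11.97
position: [0.5299, 0.0183, 0.0174]
tcp_rot: [[-0.083, -0.001, 0.997], [-0.997, 0.0, -0.083], [-0.0, -1.0, -0.001]]
force: [-2.2, -0.6, -0.8]
opening: 0.917
```

Emit:
send_rows(moves="80 0 0 1 0;80 0 0 0 0")

```text
time_s: 12.13
position: [0.5307, 0.0183, 0.0174]
tcp_rot: [[-0.083, -0.002, 0.997], [-0.997, 0.0, -0.083], [-0.0, -1.0, -0.002]]
force: [-4.0, -0.0, 1.4]
opening: 0.921
```

Emit:
send_rows(moves="80 0 0 1 0;80 0 0 0 0")

```text
time_s: 12.3
position: [0.5307, 0.0183, 0.0174]
tcp_rot: [[-0.083, -0.004, 0.997], [-0.997, 0.001, -0.083], [-0.0, -1.0, -0.004]]
force: [-5.2, -0.2, 3.0]
opening: 0.919
```

Emit:
send_rows(moves="80 0 0 2 0;80 0 0 2 0;80 0 0 0 0;80 0 0 0 0")

```text
time_s: 12.63
position: [0.5308, 0.0185, 0.0172]
tcp_rot: [[-0.083, -0.012, 0.996], [-0.997, 0.002, -0.083], [-0.001, -1.0, -0.012]]
force: [-10.0, -0.1, 7.4]
opening: 0.922
```

```bash
python3 - <<'E'
from h import *
plan((*jig(-74.5,-36),18,-94.8))
c,W=wcloud();cv2.imwrite("pics/w3.png",c["image"])
for t in("carrier","jig"): top(c,W,t,.3)
E
```

```text
t 12.63 pose [530.8  18.5  17.2] th -94.78 F [-10.   -0.1   7.4] open 80.2 j [-10  42 103   0  35  85]
-> (np.float64(533.2488796259486), np.float64(18.26025639527535), 18, -94.8) turn 0.0 dx dy dz 0.0 -0.8 2.4
carrier 0.73 ztop 30.9 [606.2   9.2 181.9 131.1  85.1] [603.   10.2  30.1] 112395
jig 0.83 ztop 34.2 [612.   37.5 253.  140.2  82.5] [628.7 141.   33.5] 10490
```

View pics/w3.png

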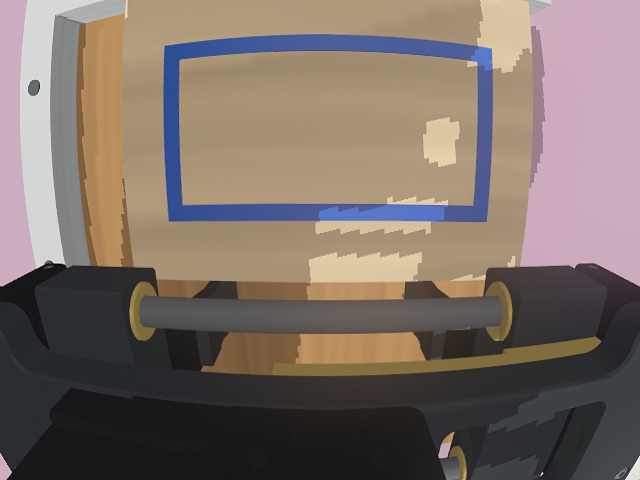

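Emit:
send_rows(moves="80 0 0 -10 0;80 0 0 -10 0;60 0 -40 0 0;60 0 -40 0 0;60 0 0 0 -7.1;60 0 0 0 -7.1;60 0 0 0 -7.1;60 0 0 0 -7.1;60 0 0 0 -7.1;60 0 0 0 -7.1;60 0 0 0 -7.1;60 0 0 0 -7.1;60 0 0 0 -7.1;60 0 0 0 -7.1;60 0 0 0 -7.1;60 0 0 0 -7.1;60 0 0 0 -4.8;60 0 0 0 0;60 0 0 0 0")

```text
time_s: 14.37
position: [0.5182, 0.019, 0.0979]
tcp_rot: [[0.996, 0.004, 0.085], [-0.085, -0.001, 0.996], [0.004, -1.0, -0.0]]
force: [-0.7, -0.2, 1.4]
opening: 0.686
```

```bash
python3 - <<'E'
from h import *
plan((*jig(-1,-152),98,-4.8),(*jig(-1,-152),18,-4.8))
E
```

```text
t 14.37 pose [518.2  19.   97.9] th -4.9 F [-0.7 -0.2  1.4] open 59.7 j [-10  33 104   0  43  -5]
-> (np.float64(596.7844749542386), np.float64(-103.48323676259236), 98, -4.8) turn -0.1 dx dy dz 88.5 -0.1 -115.5
-> (np.float64(596.7844749542386), np.float64(-103.48323676259236), 18, -4.8) turn 0.0 dx dy dz 0.0 80.0 0.0
```

Emit:
send_rows(moves="60 22.1 0 -28.9 0;60 22.1 0 -28.9 0;60 22.1 0 -28.9 0;60 22.2 0 -28.8 0;60 0 0 0 0;60 0 30 0 0;60 0 30 0 0;60 0 20 0 0;60 0 0 0 0;60 0 0 0 0;60 0 0 8 0;60 0 0 8 0;60 0 0 8 0;60 0 0 8 0;60 0 0 8 0;60 0 0 6 0;60 0 0 2 0;60 0 0 0 0;60 0 0 0 0")

```text
time_s: 15.95
position: [0.5984, -0.0543, 0.0172]
tcp_rot: [[0.997, -0.002, 0.083], [-0.083, 0.001, 0.997], [-0.002, -1.0, 0.001]]
force: [-0.0, 0.2, -0.0]
opening: 0.689
```

```bash
python3 - <<'E'
from h import *
plan((*jig(-1,-99.5),18,-4.8))
E
```

```text
t 15.95 pose [598.4 -54.3  17.2] th -4.77 F [-0.   0.2 -0. ] open 59.9 j [-16  45  93   0  42 -11]
-> (np.float64(601.1775617291851), np.float64(-51.16736165199338), 18, -4.8) turn 0.0 dx dy dz 2.5 -0.8 3.4
```

Emit:
send_rows(moves="60 0 0 1.5 0;60 0 0 1 0;60 0 0 1 0;60 0 0 1 0;60 0 0 0 0")

```text
time_s: 16.37
position: [0.5988, -0.0525, 0.0172]
tcp_rot: [[0.997, -0.002, 0.082], [-0.082, -0.002, 0.997], [-0.001, -1.0, -0.002]]
force: [-1.8, -6.8, -0.0]
opening: 0.689
```

Emit:
send_rows(moves="60 0 0 2 0;60 0 0 1 0;60 0 0 0 0")

```text
time_s: 16.62
position: [0.5987, -0.0523, 0.0172]
tcp_rot: [[0.997, -0.002, 0.082], [-0.082, -0.006, 0.997], [-0.002, -1.0, -0.006]]
force: [-4.7, -14.9, -0.2]
opening: 0.687
```

Emit:
send_rows(moves="60 0 0 2 0;60 0 0 1 0;60 0 0 0 0")

```text
time_s: 16.87
position: [0.5987, -0.0521, 0.0173]
tcp_rot: [[0.997, -0.003, 0.081], [-0.081, -0.009, 0.997], [-0.002, -1.0, -0.01]]
force: [-7.0, -23.9, -0.2]
opening: 0.689
```

Emit:
send_rows(moves="60 0 0 -10 0;60 0 0 -8 0;60 0 -40 0 0;60 0 -40 0 0;80 0 0 0 7.1;80 0 0 0 7.1;80 0 0 0 7.1;80 0 0 0 7.1;80 0 0 0 7.1;80 0 0 0 7.1;80 0 0 0 7.1;80 0 0 0 7.1;80 0 0 0 7.1;80 0 0 0 7.1;80 0 0 0 7.1;80 0 0 0 7.1;80 0 0 0 4.8;80 0 0 0 0;80 0 0 0 0")

```text
time_s: 18.45
position: [0.5984, -0.0622, 0.0974]
tcp_rot: [[-0.081, -0.0, 0.997], [-0.997, 0.001, -0.081], [-0.001, -1.0, -0.0]]
force: [0.5, -0.3, -0.8]
opening: 0.921
```

```bash
python3 - <<'E'
from h import *
plan((*jig(-90,-1),98,-94.8),(*jig(-90,-1),18,-94.8),(*jig(-76.5,-1),18,-94.8))
E
```

```text
t 18.45 pose [598.4 -62.2  97.4] th -94.63 F [ 0.5 -0.3 -0.8] open 80.1 j [-17  38  91   0  51  78]
-> (np.float64(520.7319648242124), np.float64(54.434513040658885), 98, -94.8) turn 0.2 dx dy dz -109.8 -0.6 -87.2
-> (np.float64(520.7319648242124), np.float64(54.434513040658885), 18, -94.8) turn 0.0 dx dy dz -0.0 80.0 0.0
-> (np.float64(534.1846184240806), np.float64(53.30486215567263), 18, -94.8) turn 0.0 dx dy dz 0.0 -0.0 13.5
```

Emit:
send_rows(moves="80 -27.5 0 -21.8 0.2;80 -27.5 0 -21.8 0;80 -27.5 0 -21.8 0;80 -27.5 0 -21.8 0;80 0 0 0 0;80 0 30 0 0;80 0 30 0 0;80 0 20 0 0;80 0 0 0 0;80 0 0 5 0;80 0 0 5 0;80 0 0 3 0;80 0 0 3 0;80 0 0 2 0;80 0 0 2 0;80 0 0 2 0;80 0 0 0 0")

```text
time_s: 19.87
position: [0.5338, 0.0531, 0.0183]
tcp_rot: [[-0.085, -0.019, 0.996], [-0.996, 0.001, -0.085], [0.0, -1.0, -0.019]]
force: [-14.1, -1.3, 10.2]
opening: 0.919
```

```bash
python3 - <<'E'
from h import *
plan((*jig(-74.5,-1),18,-94.8))
E
```

```text
t 19.87 pose [533.8  53.1  18.3] th -94.89 F [-14.1  -1.3  10.2] open 80.0 j [ -6  42 102   0  37  89]
-> (np.float64(536.1776041425796), np.float64(53.137506469007995), 18, -94.8) turn -0.1 dx dy dz -0.2 0.3 2.4
```

Emit:
send_rows(moves="80 0 0 -10 0;80 0 0 -12 0;87 0 -41 -10 0;87 0 -41 0 0;87 0 -41 0 0;87 0 -41 0 0;87 0 -30 0 0;87 0 0 0 0;87 0 0 0 0")

```text
time_s: 20.62
position: [0.5136, 0.055, 0.2147]
tcp_rot: [[-0.086, 0.009, 0.996], [-0.996, -0.001, -0.086], [0.0, -1.0, 0.009]]
force: [-0.3, -0.2, -0.3]
opening: 0.998
```

```bash
python3 - <<'E'
from h import *
plan()
for n in range(2):
    c,W=wcloud() if n==0 else ((lambda c:(c,cloud(c)))(capture("scene")))
    for t in("carrier","jig","case_1"): top(c,W,t,.3)
    hsv=cv2.cvtColor(c["image"],cv2.COLOR_BGR2HSV)
    m=(hsv[...,0]>95)&(hsv[...,0]<125)&(hsv[...,1]>110)&(abs(W[...,2]-.03)<.008)&(abs(W[...,0]-.6)<.15)&(abs(W[...,1]-.05)<.15)
    print("outline",rect(W[m][:,:2]))
    cv2.imwrite(f"pics/c{n}.png",c["image"])
E
```

```text
t 20.62 pose [513.6  55.  214.7] th -94.95 F [-0.3 -0.2 -0.3] open 86.9 j [-6 22 98  0 59 89]
carrier 0.71 ztop 31.1 [609.7  48.4 181.2 130.6  85.1] [608.9  48.4  30.1] 25744
jig 0.95 ztop 34.2 [563.2  39.1 265.4 253.   -5. ] [633.4  85.5  33.8] 10979
case_1 0.66 ztop 39.1 [5.741e+02 3.822e+02 1.198e+02 6.320e+01 3.000e-01] [574.4 378.5  38.1] 3633
case_1 0.6 ztop 39.1 [612.1 273.8 120.5  61.9   4.3] [611.2 271.1  38.1] 5373
outline [609.4  48.4 137.8  75.4  85.1]
carrier 0.67 ztop 33.5 [609.7  48.8 182.4 131.2  84.9] [610.3  45.4  31.2] 3054
jig 0.67 ztop 35.4 [559.3  40.5 275.5 254.3  -5. ] [630.2  80.8  34.8] 1597
case_1 0.94 ztop 40.9 [5.758e+02 3.818e+02 1.210e+02 6.350e+01 3.000e-01] [577.1 380.9  38.9] 719
case_1 0.66 ztop 41.3 [427.3 384.4 124.4  62.7 -15.5] [428.8 384.3  39.1] 614
outline [610.7  48.  137.1  77.2  85.7]
```

View pics/c0.png

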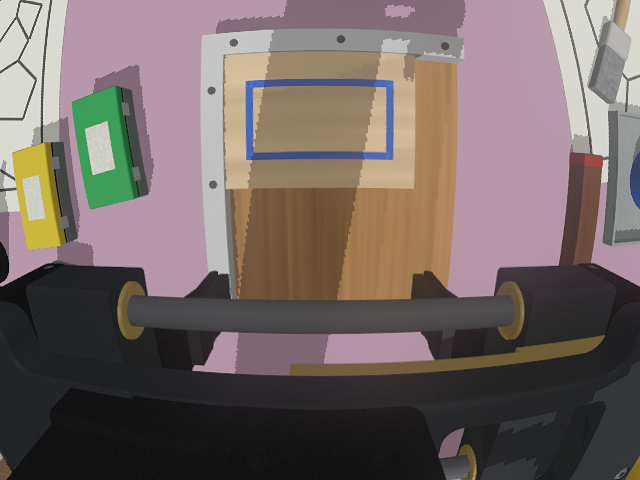

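```bash
sed -i 's/J0=.*;JT=.*/J0=np.array([609.6,48.3]);JT=-4.9/' h.py; python3 - <<'E'
from h import *
plan((612.7,272.5,120,-85.5),(612.7,272.5,9,-85.5))
E
```

```text
t 21.02 pose [510.6  55.2 209.9] th -94.97 F [ 0.8 -0.4  0.1] open 87.1 j [-6 23 99  0 59 89]
-> (612.7, 272.5, 120, -85.5) turn -9.5 dx dy dz -208.6 89.9 118.8
-> (612.7, 272.5, 9, -85.5) turn 0.0 dx dy dz 0.0 111.0 0.0
```

Emit:
send_rows(moves="87 0 0 0 -4.7;87 0 0 0 -4.7;87 -29.8 12.8 16.8 0;87 -29.8 12.8 16.8 0;87 -29.8 12.8 16.8 0;87 -29.8 12.8 16.8 0;87 -29.8 12.8 16.8 0;87 -29.8 12.8 16.8 0;87 -29.8 12.8 16.8 0;87 0 0 0 0;87 0 0 0 0;87 0 0 0 0")

```text
time_s: 22.02
position: [0.6115, 0.2718, 0.1204]
tcp_rot: [[0.078, -0.002, 0.997], [-0.997, -0.001, 0.078], [0.001, -1.0, -0.002]]
force: [0.6, 0.0, 0.2]
opening: 1.001
```

```bash
python3 - <<'E'
from h import *
c,W=wcloud()
top(c,W,"case_1",.3,.004)
plan((612.7,272.5,9,-85.5));plan()
E
```

```text
case_1 0.95 ztop 39.0 [621.9 275.1 101.1  60.2   4.2] [624.4 275.1  38.1] 12358
case_1 0.82 ztop 39.0 [598.6 382.2  72.3  60.6   0.9] [603.1 380.8  38.1] 6314
case_1 0.71 ztop 17.1 [ 7.982e+02 -1.380e+01  5.620e+01  1.010e+01  4.000e-01] [796.4 -12.5  16.3] 211
case_1 0.5 ztop 18.5 [483.6 370.3  11.1   1.9  74.5] [484.  371.6  16.7] 31
t 22.12 pose [612.  271.  121.7] th -85.63 F [ 0.2 -0.7 -0.3] open 86.9 j [ 14  40  80   0  60 100]
-> (612.7, 272.5, 9, -85.5) turn -0.1 dx dy dz -1.4 112.7 0.8
t 22.12 pose [612.  271.  121.7] th -85.63 F [ 0.2 -0.7 -0.3] open 86.9 j [ 14  40  80   0  60 100]
```

Emit:
send_rows(moves="87 -2 35 0.7 0.1;87 0 35 0 0;87 0 30 0 0;87 0 12 0 0;87 0 0 0 0;0 0 0 0 0;0 0 0 0 0;0 0 0 0 0;0 0 0 0 0;0 0 0 0 0;0 0 0 0 0;0 0 -30 0 0;0 0 -35 0 0;0 0 -35 0 0;0 0 -20 0 0;0 0 0 0 0;0 0 0 0 0")

```text
time_s: 23.53
position: [0.6132, 0.2745, 0.1304]
tcp_rot: [[0.076, 0.002, 0.997], [-0.997, 0.001, 0.076], [-0.0, -1.0, 0.002]]
force: [-0.4, 0.3, -3.3]
opening: 0.685
```

```bash
python3 - <<'E'
from h import *
plan((*jig(0,0),129,JT))
E
```

```text
t 23.53 pose [613.2 274.5 130.4] th -85.66 F [-0.4  0.3 -3.3] open 59.6 j [ 15  40  79   0  61 100]
-> (np.float64(609.6), np.float64(48.3), 129, -4.9) turn -80.8 dx dy dz 15.7 1.4 -225.7
```

Emit:
send_rows(moves="0 0 0 0 -7.1;0 0 0 0 -7.1;0 0 0 0 -7.1;0 0 0 0 -7.1;0 0 0 0 -7.1;0 0 0 0 -7.1;0 0 0 0 -7.1;0 0 0 0 -7.1;0 0 0 0 -7.1;0 0 0 0 -7.1;0 0 0 0 -7.1;0 0 0 0 -2.7;0 3.2 0 -37.6 0;0 3.2 0 -37.6 0;0 3.2 0 -37.6 0;0 3 0 -37.6 0;0 3 0 -37.6 0;0 0 0 -37.6 0;0 0 0 0 0;0 0 0 0 0")

```text
time_s: 25.2
position: [0.6073, 0.0459, 0.1267]
tcp_rot: [[0.996, -0.006, 0.089], [-0.089, 0.001, 0.996], [-0.006, -1.0, 0.0]]
force: [-0.5, -0.2, -2.6]
opening: 0.688
```

```bash
python3 - <<'E'
from h import *
c,W=wcloud();cv2.imwrite("pics/w5.png",c["image"])
for t in("carrier","case_1"): top(c,W,t,.3,.004)
plan((*jig(0,0),40,JT));
E
```

```text
carrier 0.87 ztop 31.0 [609.6  48.8 180.3 131.2  85.2] [617.9 107.3  30.1] 12531
carrier 0.61 ztop 85.4 [787.3  95.4  56.3  55.2  21.2] [785.2  95.5  84.7] 4013
case_1 0.79 ztop 154.6 [609.   64.8  80.9  60.3  84.7] [609.7  72.9 153.7] 23791
t 25.35 pose [608.1  49.2 127.9] th -4.83 F [-0.5  0.1 -1.6] open 59.8 j [-6 36 89  0 55 -1]
-> (np.float64(609.6), np.float64(48.3), 40, -4.9) turn 0.1 dx dy dz 1.6 87.9 -0.8
```

View pics/w5.png

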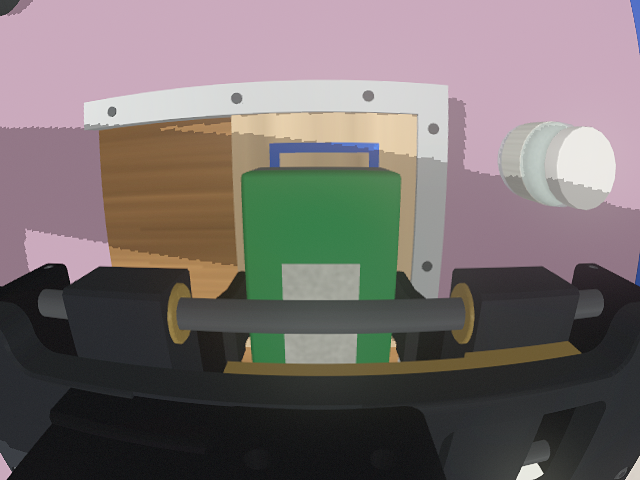

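Emit:
send_rows(moves="0 0 0 0 0;0 0 0 0 0;0 0 0 0 0")

```text
time_s: 25.6
position: [0.6091, 0.0494, 0.1292]
tcp_rot: [[0.997, -0.0, 0.083], [-0.083, 0.0, 0.997], [-0.0, -1.0, 0.0]]
force: [-0.3, -0.0, -2.1]
opening: 0.686
```

```bash
python3 - <<'E'
from h import *
plan()
c,W=wcloud()
for t in("carrier","case_1"): top(c,W,t,.7,.004)
plan();print(read_state()["qvel"])
c,W=wcloud()
for t in("carrier","case_1"): top(c,W,t,.7,.004)
plan((*jig(0,0),40,JT));
E
```

```text
t 25.6 pose [609.1  49.4 129.2] th -4.76 F [-0.3 -0.  -2.1] open 59.7 j [-6 36 89  0 55 -1]
carrier 0.93 ztop 31.0 [609.6  49.4 179.9 131.3  85.6] [615.2 109.   30. ] 11177
case_1 0.82 ztop 157.0 [610.6  68.5  80.6  60.3  85.1] [611.2  76.6 156.2] 23614
t 25.75 pose [609.3  48.8 129.5] th -4.81 F [ 0.  -0.6 -2.1] open 59.6 j [-6 36 89  0 55 -1]
[-0.32801551 -0.18084914  0.04913478 -0.05158248 -0.00772632 -0.0504354 ]
carrier 0.74 ztop 31.0 [609.5  49.1 179.9 130.9  85.1] [614.9 108.9  30.1] 11359
case_1 0.96 ztop 157.3 [610.8  67.9  80.8  60.4  84.8] [611.4  75.9 156.5] 23641
t 25.9 pose [609.3  48.4 129.5] th -4.85 F [-0.9 -0.6 -0.8] open 59.5 j [-6 36 89  0 55 -1]
-> (np.float64(609.6), np.float64(48.3), 40, -4.9) turn 0.1 dx dy dz 0.3 89.5 -0.0
```

Emit:
send_rows(moves="0 0.3 30 0.4 0;0 0 30 0 0;0 0 20 0 0;0 0 6 0 0;0 0 2 0 0;0 0 0 0 0;0 0 0 0 0;0 0 0 0 0")

```text
time_s: 26.57
position: [0.6108, 0.0484, 0.0424]
tcp_rot: [[0.996, 0.003, 0.085], [-0.085, -0.0, 0.996], [0.003, -1.0, -0.0]]
force: [-0.8, 0.3, -1.8]
opening: 0.683
```

Emit:
send_rows(moves="0 0 0.7 0 0;80 0 0 0 0;80 0 0 0 0;80 0 0 0 0;80 0 0 0 0;80 0 -30 0 0;80 0 -40 0 0;80 0 -40 0 0;87 0 0 0 0;87 0 0 0 0;87 0 0 0 0")

```text
time_s: 27.48
position: [0.6092, 0.0486, 0.1508]
tcp_rot: [[0.996, -0.0, 0.085], [-0.085, 0.0, 0.996], [-0.0, -1.0, 0.0]]
force: [0.5, -0.1, -1.4]
opening: 0.991
```

```bash
python3 - <<'E'
from h import *
plan((575,381.3,150,-89.7),(575,381.3,9,-89.7))
c,W=wcloud();cv2.imwrite("pics/w6.png",c["image"])
for t in("carrier","case_1"): top(c,W,t,.4,.004)
E
```

```text
t 27.48 pose [609.2  48.6 150.8] th -4.86 F [ 0.5 -0.1 -1.4] open 86.2 j [-6 34 88  0 58 -1]
-> (575, 381.3, 150, -89.7) turn 84.8 dx dy dz -332.9 0.8 -32.4
-> (575, 381.3, 9, -89.7) turn 0.0 dx dy dz 0.0 141.0 0.0
carrier 0.64 ztop 31.1 [609.6  48.4 182.  131.   85.2] [611.8  77.9  30.1] 17938
carrier 0.43 ztop 85.4 [787.7  95.4  56.4  55.9  56.1] [785.5  95.4  84.8] 3632
case_1 0.7 ztop 68.9 [611.   58.6  98.7  59.7  85.1] [611.2  61.1  68. ] 12054
```

Emit:
send_rows(moves="87 0 0 0 7.1;87 0 0 0 7.1;87 0 0 0 7.1;87 0 0 0 7.1;87 0 0 0 7.1;87 0 0 0 7.1;87 0 0 0 7.1;87 0 0 0 7.1;87 0 0 0 7.1;87 0 0 0 7.1;87 0 0 0 7.1;87 0 0 0 6.8;87 -40 0 -4 0;87 -40 0 -4 0;87 -40 0 -4 0;87 -40 0 -4 0;87 -40 0 -4 0;87 -40 0 -4 0;87 -40 0 -4 0;87 -40 0 -4 0")

```text
time_s: 29.3
position: [0.5749, 0.3699, 0.1487]
tcp_rot: [[0.004, -0.003, 1.0], [-1.0, -0.001, 0.004], [0.001, -1.0, -0.003]]
force: [0.2, 0.0, -0.3]
opening: 1.0
```

Emit:
send_rows(moves="87 -12.5 15 -2 0;87 0 15 0 0;87 0 0 0 0;87 0 0 0 0;87 0 0 0 0")

```text
time_s: 29.72
position: [0.5744, 0.3799, 0.12]
tcp_rot: [[0.003, -0.001, 1.0], [-1.0, -0.001, 0.003], [0.001, -1.0, -0.001]]
force: [0.8, -0.9, 0.3]
opening: 1.0
```

```bash
python3 - <<'E'
from h import *
plan()
c,W=wcloud()
top(c,W,"case_1",.3,.004)
plan((574.8,380.8,9,-89.8))
E
```

```text
t 29.72 pose [574.4 379.9 120. ] th -89.83 F [ 0.8 -0.9  0.3] open 87.0 j [ 24  42  77   0  61 114]
case_1 0.88 ztop 39.0 [5.845e+02 3.827e+02 9.990e+01 6.050e+01 3.000e-01] [587.  382.5  38.1] 12403
case_1 0.85 ztop 37.6 [485.  376.1  50.4  11.1  88.2] [484.9 383.6  36.9] 463
case_1 0.58 ztop 48.3 [603.2 108.9  35.4   5.4  -1.3] [599.5 108.9  47.8] 188
t 29.82 pose [575.2 380.  121.3] th -89.86 F [-0.2  0.5  0.7] open 87.0 j [ 24  42  77   0  61 114]
-> (574.8, 380.8, 9, -89.8) turn -0.1 dx dy dz -0.8 112.3 -0.4
```

Emit:
send_rows(moves="87 -1.5 35 -0.5 0;87 0 35 0 0;87 0 30 0 0;87 0 12 0 0;87 0 0 0 0;0 0 0 0 0;0 0 0 0 0;0 0 0 0 0;0 0 0 0 0;0 0 0 0 0;0 0 0 0 0;0 0 -30 0 0;0 0 -40 0 0;0 0 -40 0 0;0 0 -40 0 0;0 0 0 0 0;0 0 0 0 0;0 0 0 0 0")

```text
time_s: 31.32
position: [0.5728, 0.382, 0.1582]
tcp_rot: [[0.004, -0.002, 1.0], [-1.0, -0.001, 0.004], [0.001, -1.0, -0.002]]
force: [-1.0, -0.2, -1.9]
opening: 0.689
```

```bash
python3 - <<'E'
from h import *
plan((*jig(0,0),158,JT))
E
```

```text
t 31.32 pose [572.8 382.  158.2] th -89.76 F [-1.  -0.2 -1.9] open 59.9 j [ 24  39  75   0  66 114]
-> (np.float64(609.6), np.float64(48.3), 158, -4.9) turn -84.9 dx dy dz 65.2 0.2 -329.3
```

Emit:
send_rows(moves="0 0 0 0 -7.1;0 0 0 0 -7.1;0 0 0 0 -7.1;0 0 0 0 -7.1;0 0 0 0 -7.1;0 0 0 0 -7.1;0 0 0 0 -7.1;0 0 0 0 -7.1;0 0 0 0 -7.1;0 0 0 0 -7.1;0 0 0 0 -7.1;0 0 0 0 -6.8;0 7.2 0 -36.6 0;0 7.2 0 -36.6 0;0 7.2 0 -36.6 0;0 7.2 0 -36.6 0;0 7.2 0 -36.6 0;0 7.2 0 -36.6 0;0 7.2 0 -36.6 0;0 7.2 0 -36.6 0")

```text
time_s: 32.98
position: [0.6041, 0.0841, 0.1559]
tcp_rot: [[0.996, -0.006, 0.085], [-0.085, 0.0, 0.996], [-0.006, -1.0, -0.0]]
force: [-0.0, -0.2, -2.1]
opening: 0.686
```

Emit:
send_rows(moves="0 7.2 0 -36.6 0;0 0 0 0 0;0 0 0 0 0;0 0 0 0 0;0 0 0 0 0;0 0 0 0 0")

```text
time_s: 33.48
position: [0.6095, 0.0502, 0.1579]
tcp_rot: [[0.997, -0.002, 0.083], [-0.083, 0.0, 0.997], [-0.002, -1.0, 0.0]]
force: [0.3, 0.3, -1.2]
opening: 0.688
```

```bash
cat >> h.py <<'E'
def far(c,W,t="case_1",pmin=.4):
    """case centre from its visible far end (along tool z), heading near JT"""
    for d in masks_of(c,t):
        if d["p"]<pmin: continue
        P=W[d["region"]];P=P[~np.isnan(P[:,0])]
        if len(P)<2000: continue
        zt=np.percentile(P[:,2],90);Q=P[abs(P[:,2]-zt)<.004]
        r=rect(Q[:,:2]);a=np.radians(r[4]);u=np.array([np.cos(a),np.sin(a)])*np.sign(np.sin(a))
        print("centre",np.round(r[:2]+u*(r[2]/2-60),1),"ztop",round(zt*1000,1),"dir",r[4],"w",r[3],"p",round(d["p"],2))
E
python3 - <<'E'
from h import *
for i in range(2):
    plan()
    c,W=wcloud();far(c,W);top(c,W,"carrier",.6)
plan((*jig(0,0),79,JT))
E
```

```text
t 33.48 pose [609.5  50.2 157.9] th -4.75 F [ 0.3  0.3 -1.2] open 59.8 j [-6 34 88  0 59 -1]
centre [609.5  50.9] ztop 186.3 dir 85.3 w 60.3 p 0.57
carrier 0.74 ztop 31.0 [612.   78.9 130.5 119.4  -5.1] [617.5 119.9  30.1] 6962
carrier 0.69 ztop 186.3 [611.1  70.1  81.5  62.   85.3] [611.7  78.2 185.5] 24442
t 33.63 pose [610.1  49.9 158.6] th -4.76 F [ 0.5 -0.5 -2.5] open 59.4 j [-6 34 87  0 59 -1]
centre [609.9  50.5] ztop 187.0 dir 85.3 w 60.6 p 0.96
carrier 0.61 ztop 31.0 [612.6  83.4 130.9 110.6  -4.6] [614.5 120.6  30.1] 6887
t 33.78 pose [610.3  49.3 158.9] th -4.81 F [-0.  -0.3 -1.2] open 59.6 j [-6 34 87  0 59 -1]
-> (np.float64(609.6), np.float64(48.3), 79, -4.9) turn 0.1 dx dy dz -0.6 79.9 -1.1
```

Emit:
send_rows(moves="0 -0.2 30 -1.5 0;0 0 25 0 0;0 0 15 0 0;0 0 6 0 0;0 0 2 0 0;0 0 0 0 0;0 0 0 0 0;0 0 0 0 0")

```text
time_s: 34.45
position: [0.6112, 0.0471, 0.0821]
tcp_rot: [[0.996, 0.003, 0.085], [-0.085, -0.0, 0.996], [0.003, -1.0, -0.0]]
force: [0.5, 0.4, -2.1]
opening: 0.691
```

Emit:
send_rows(moves="0 0 1 0 0;0 0 0 0 0;80 0 0 0 0;80 0 0 0 0;80 0 0 0 0;80 0 0 0 0;80 0 -30 0 0;80 0 -40 0 0;80 0 -30 0 0;87 0 0 0 0;87 0 0 0 0;87 0 0 0 0")

```text
time_s: 35.45
position: [0.6094, 0.0473, 0.1794]
tcp_rot: [[0.996, -0.001, 0.085], [-0.085, 0.0, 0.996], [-0.001, -1.0, 0.0]]
force: [-0.1, 0.5, -0.6]
opening: 0.987
```

```bash
python3 - <<'E'
from h import *
plan((426.8,384,180,-104.7),(426.8,384,120,-104.7))
c,W=wcloud();far(c,W);cv2.imwrite("pics/w7.png",c["image"])
E
```

```text
t 35.45 pose [609.4  47.3 179.4] th -4.87 F [-0.1  0.5 -0.6] open 85.9 j [-6 32 87  0 61 -1]
-> (426.8, 384, 180, -104.7) turn 99.8 dx dy dz -279.4 -0.6 -262.1
-> (426.8, 384, 120, -104.7) turn 0.0 dx dy dz -0.0 60.0 0.0
centre [610.5  47.8] ztop 106.9 dir 85.2 w 60.1 p 0.71
```

View pics/w7.png

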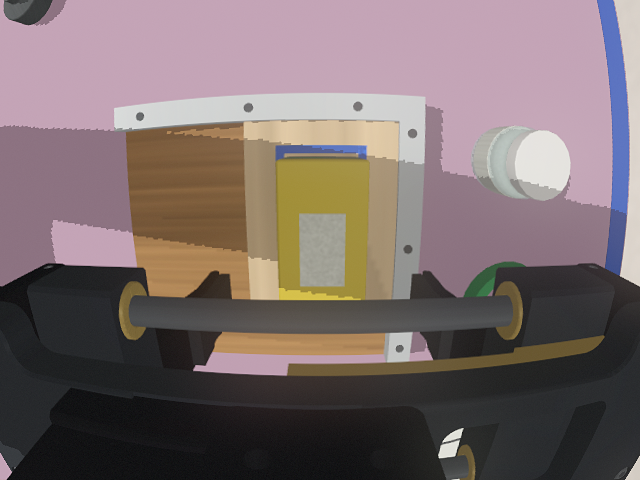

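```bash
python3 - <<'E'
from h import *
plan((426.8,384,180,75.2),(426.8,384,120,75.2))
E
```

```text
t 35.55 pose [608.7  47.3 178.1] th -4.87 F [ 0.1  1.2 -1.2] open 86.5 j [-6 32 87  0 61 -1]
-> (426.8, 384, 180, 75.2) turn -80.1 dx dy dz 279.1 -1.9 261.9
-> (426.8, 384, 120, 75.2) turn 0.0 dx dy dz 0.0 60.0 0.0
```

Emit:
send_rows(moves="87 0 0 0 -7.1;87 0 0 0 -7.1;87 0 0 0 -7.1;87 0 0 0 -7.1;87 0 0 0 -7.1;87 0 0 0 -7.1;87 0 0 0 -7.1;87 0 0 0 -7.1;87 0 0 0 -7.1;87 0 0 0 -7.1;87 0 0 0 -7.1;87 0 0 0 -2;87 27.9 0 26.2 0;87 27.9 0 26.2 0;87 27.9 0 26.2 0;87 27.9 0 26.2 0;87 27.9 0 26.2 0;87 27.9 0 26.2 0;87 27.9 0 26.2 0;87 27.9 0 26.2 0")

```text
time_s: 37.22
position: [0.4622, 0.3175, 0.1781]
tcp_rot: [[0.255, -0.003, -0.967], [0.967, -0.001, 0.255], [-0.002, -1.0, 0.003]]
force: [1.1, 0.7, -0.0]
opening: 1.002
```

Emit:
send_rows(moves="87 27.9 0 26.2 0;87 27.9 0 26.2 0;87 0 20 0 0;87 0 20 0 0;87 0 20 0 0;87 0 0 0 0;87 0 0 0 0;87 0 0 0 0")

```text
time_s: 37.88
position: [0.428, 0.3837, 0.1196]
tcp_rot: [[0.255, -0.001, -0.967], [0.967, -0.0, 0.255], [-0.0, -1.0, 0.0]]
force: [-0.3, 0.6, -0.5]
opening: 1.001
```

```bash
python3 - <<'E'
from h import *
c,W=wcloud();top(c,W,"case_1",.3,.004)
plan((426.8,384,9,75.2))
E
```

```text
case_1 0.91 ztop 38.9 [416.6 387.8 101.7  59.9 -14.6] [414.1 388.4  38. ] 12604
t 37.98 pose [428.7 384.  120.6] th 75.2 F [ 0.2 -0.4 -0. ] open 86.9 j [ 31  34  95   0  51 -44]
-> (426.8, 384, 9, 75.2) turn 0.0 dx dy dz -0.5 111.6 1.8
```

Emit:
send_rows(moves="87 0 35 2.5 0.2;87 0 35 0 0;87 0 30 0 0;87 0 11.5 0 0;87 0 0 0 0;0 0 0 0 0;0 0 0 0 0;0 0 0 0 0;0 0 0 0 0;0 0 0 0 0;0 0 0 0 0;0 0 -30 0 0;0 0 -40 0 0;0 0 -40 0 0;0 0 -40 0 0;0 0 -30 0 0;0 0 0 0 0;0 0 0 0 0;0 0 0 0 0")

```text
time_s: 39.57
position: [0.4241, 0.3836, 0.1871]
tcp_rot: [[0.258, -0.003, -0.966], [0.966, -0.002, 0.258], [-0.002, -1.0, 0.002]]
force: [0.7, -0.2, -3.1]
opening: 0.685
```

```bash
python3 - <<'E'
from h import *
plan((*jig(0,0),188,JT))
E
```

```text
t 39.57 pose [424.1 383.6 187.1] th 75.03 F [ 0.7 -0.2 -3.1] open 59.6 j [ 31  29  92   0  60 -44]
-> (np.float64(609.6), np.float64(48.3), 188, -4.9) turn 79.9 dx dy dz 213.5 -0.9 -318.2
```

Emit:
send_rows(moves="0 0 0 0 7.1;0 0 0 0 7.1;0 0 0 0 7.1;0 0 0 0 7.1;0 0 0 0 7.1;0 0 0 0 7.1;0 0 0 0 7.1;0 0 0 0 7.1;0 0 0 0 7.1;0 0 0 0 7.1;0 0 0 0 7.1;0 0 0 0 1.9;0 21.2 0 -31.8 0;0 21.2 0 -31.8 0;0 21.2 0 -31.8 0;0 21.2 0 -31.8 0;0 21.2 0 -31.8 0;0 21.2 0 -31.8 0;0 21.2 0 -31.8 0;0 21.2 0 -31.8 0")

```text
time_s: 41.23
position: [0.5709, 0.1144, 0.1851]
tcp_rot: [[0.996, -0.007, 0.087], [-0.087, 0.0, 0.996], [-0.007, -1.0, -0.001]]
force: [0.2, 0.3, -3.0]
opening: 0.685
```

Emit:
send_rows(moves="0 21.2 0 -31.8 0;0 21.2 0 -31.8 0;0 0 0 0 0;0 0 0 0 0;0 0 0 0 0;0 0 0 0 0;0 0 0 0 0")

```text
time_s: 41.82
position: [0.6077, 0.0507, 0.1872]
tcp_rot: [[0.996, -0.003, 0.085], [-0.085, 0.0, 0.996], [-0.003, -1.0, 0.0]]
force: [-0.9, -1.0, -2.8]
opening: 0.684
```

```bash
python3 - <<'E'
from h import *
for i in range(2):
    plan((*jig(0,0),117,JT))
    c,W=wcloud();far(c,W)
plan((*jig(0,0),117,JT))
E
```

```text
t 41.82 pose [607.7  50.7 187.2] th -4.87 F [-0.9 -1.  -2.8] open 59.5 j [-6 31 86  0 62 -1]
-> (np.float64(609.6), np.float64(48.3), 117, -4.9) turn 0.0 dx dy dz 2.1 70.2 -2.2
centre [607.8  51.7] ztop 216.6 dir 85.6 w 60.4 p 0.57
t 41.92 pose [608.3  50.5 187.9] th -4.86 F [-0.4  0.5 -2.8] open 59.9 j [-6 31 86  0 62 -1]
-> (np.float64(609.6), np.float64(48.3), 117, -4.9) turn 0.0 dx dy dz 1.5 70.9 -2.1
centre [608.2  51.5] ztop 217.3 dir 85.4 w 60.7 p 0.63
t 42.02 pose [608.7  50.2 188.3] th -4.88 F [-0.  -0.6 -2.2] open 59.8 j [-6 31 86  0 62 -1]
-> (np.float64(609.6), np.float64(48.3), 117, -4.9) turn 0.0 dx dy dz 1.0 71.3 -1.8
```

Emit:
send_rows(moves="0 1.3 30 -2.6 0;0 0 20 0 0;0 0 14 0 0;0 0 5 0 0;0 0 2 0 0;0 0 0 0 0;0 0 0 0 0;0 0 0 0 0;0 0 0 0 0")

```text
time_s: 42.77
position: [0.6109, 0.0465, 0.1184]
tcp_rot: [[0.996, 0.002, 0.087], [-0.087, -0.0, 0.996], [0.002, -1.0, -0.0]]
force: [-0.1, 0.5, -2.3]
opening: 0.687
```

Emit:
send_rows(moves="0 0 0.5 0 0;0 0 0 0 0")

```text
time_s: 42.93
position: [0.6104, 0.0465, 0.1172]
tcp_rot: [[0.996, 0.001, 0.087], [-0.087, -0.0, 0.996], [0.001, -1.0, -0.0]]
force: [0.1, 0.2, -2.5]
opening: 0.687
```

Emit:
send_rows(moves="0 0 0.8 0.4 0;0 0 0 0 0;0 0 0 0 0;80 0 0 0 0;80 0 0 0 0;80 0 0 0 0;80 0 0 0 0;80 0 -30 0 0;80 0 -35 0 0;80 0 -30 0 0;87 0 0 0 0;87 0 0 0 0;87 0 0 0 0")

```text
time_s: 44.02
position: [0.6096, 0.047, 0.2107]
tcp_rot: [[0.996, -0.001, 0.087], [-0.087, 0.0, 0.996], [-0.001, -1.0, -0.0]]
force: [-0.5, -0.8, -0.7]
opening: 0.992
```

```bash
python3 - <<'E'
from h import *
plan();c,W=wcloud();far(c,W);top(c,W,"carrier",.4);top(c,W,"batten",.4);top(c,W,"blue_tape",.4)
c=capture("scene");W=cloud(c);cv2.imwrite("pics/s8.png",c["image"])
for t in("carrier","case_1","batten","blue_tape","tray"): top(c,W,t,.4)
E
```

```text
t 44.02 pose [609.6  47.  210.7] th -4.97 F [-0.5 -0.8 -0.7] open 86.3 j [-6 30 85  0 65 -1]
centre [610.   48.3] ztop 144.9 dir 85.1 w 60.7 p 0.64
carrier 0.68 ztop 31.0 [609.8  52.2 173.4 130.9  85.2] [611.4  76.2  30. ] 10789
carrier 0.61 ztop 33.5 [609.4  47.1 185.7 132.6  85.6] [630.1  22.1  31.2] 1422
case_1 0.98 ztop 146.6 [611.4  45.4 116.3  61.1  86.2] [611.2  34.  144.8] 921
case_1 0.85 ztop 64.4 [636.2  32.8 118.5  41.4  63. ] [631.5  24.   63.1] 71
case_1 0.66 ztop 104.1 [634.   30.1 122.1  47.9  59. ] [628.   17.3 102.9] 105
batten 0.72 ztop 33.0 [ 451.2 -276.8  182.6   30.3   -4.9] [ 455.3 -277.3   31. ] 888
blue_tape 0.98 ztop 42.4 [ 535.3 -395.8   88.7   87.2  -18.2] [ 536.9 -397.3   40.5] 570
blue_tape 0.43 ztop 30.1 [299.8 316.3  18.8   3.9  -5.6] [300.4 316.2  28.7] 12
tray 0.63 ztop 19.4 [ 534.4 -395.6  172.3  170.    -1.8] [ 536.5 -398.6   19.7] 803
```

View pics/s8.png

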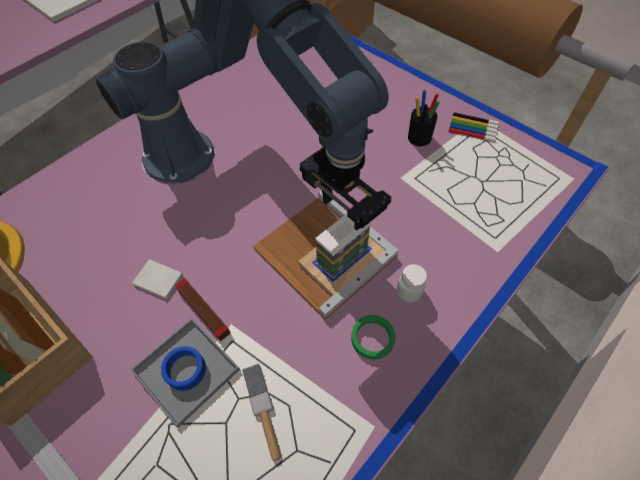

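```bash
python3 - <<'E'
from h import *
plan((426.3,-274.7,120,-94.9),(426.3,-274.7,8,-94.9))
E
```

```text
t 44.57 pose [610.1  47.  210.7] th -4.97 F [ 0.5 -0.6  0.4] open 87.0 j [-6 30 85  0 65 -1]
-> (426.3, -274.7, 120, -94.9) turn 89.9 dx dy dz 336.2 90.7 -155.7
-> (426.3, -274.7, 8, -94.9) turn 0.0 dx dy dz -0.0 112.0 0.0
```

Emit:
send_rows(moves="60 0 -10 0 7.1;44 0 0 0 7.1;44 0 0 0 7.1;44 0 0 0 7.1;44 0 0 0 7.1;44 0 0 0 7.1;44 0 0 0 7.1;44 0 0 0 7.1;44 0 0 0 7.1;44 0 0 0 7.1;44 0 0 0 7.1;44 0 0 0 7.1;44 0 0 0 4.7")

```text
time_s: 45.65
position: [0.6102, 0.0469, 0.221]
tcp_rot: [[-0.09, 0.0, 0.996], [-0.996, 0.0, -0.09], [-0.0, -1.0, 0.0]]
force: [0.4, -0.4, -0.1]
opening: 0.502
```

Emit:
send_rows(moves="44 33.6 0 -15.6 0;44 33.6 0 -15.6 0;44 33.6 0 -15.6 0;44 33.6 0 -15.6 0;44 33.6 0 -15.6 0;44 33.6 0 -15.6 0;44 33.6 0 -15.6 0;44 33.6 0 -15.6 0;44 33.6 0 -15.6 0;44 33.6 0 -15.6 0;44 0 30 0 0;44 0 35 0 0;44 0 35 0 0;44 0 0 0 0;44 0 0 0 0;44 0 0 0 0;44 0 0 0 0")

```text
time_s: 47.07
position: [0.4277, -0.2756, 0.1231]
tcp_rot: [[-0.084, 0.003, 0.996], [-0.996, -0.003, -0.084], [0.003, -1.0, 0.004]]
force: [-0.4, -0.5, 1.0]
opening: 0.502
```

```bash
python3 - <<'E'
from h import *
plan();c,W=wcloud();top(c,W,"batten",.3,.004);top(c,W,"tray",.3);top(c,W,"blue_tape",.3)
print([np.round(d["pixel"]) for d in mark_of(c,"batten_mid")]);cv2.imwrite("pics/w9.png",c["image"])
plan((426.3,-274.7,8,-94.9))
E
```

```text
t 47.07 pose [ 427.7 -275.6  123.1] th -94.83 F [-0.4 -0.5  1. ] open 43.7 j [-45  30 104   0  46  49]
batten 0.97 ztop 30.9 [ 462.4 -278.7  156.5   30.6   -5. ] [ 465.3 -278.8   30. ] 9254
batten 0.7 ztop 14.8 [ 331.1 -282.4   69.6   29.3   84.8] [ 330.2 -283.8   14. ] 2041
tray 0.56 ztop 14.8 [ 331.1 -282.4   69.6   29.3   84.8] [ 330.4 -283.4   13.9] 2076
blue_tape 0.97 ztop 40.5 [ 533.8 -396.3   89.1   89.   -39. ] [ 533.  -393.7   39.5] 4936
[array([206., 323.])]
t 47.32 pose [ 426.9 -275.   122.2] th -94.84 F [ 0.7 -0.3  0.3] open 43.7 j [-45  30 104   0  45  49]
-> (426.3, -274.7, 8, -94.9) turn 0.1 dx dy dz -0.2 114.2 -0.6
```

View pics/w9.png

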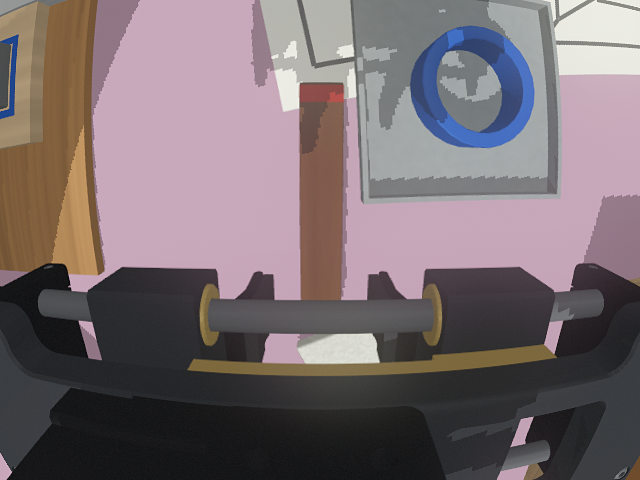

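Emit:
send_rows(moves="44 0.5 35 -0.5 0;44 0 35 0 0;44 0 30 0 0;44 0 14 0 0;44 0 0 0 0;44 0 0 0 0;0 0 0 0 0;0 0 0 0 0;0 0 0 0 0;0 0 0 0 0;0 0 0 0 0;0 0 -30 0 0;0 0 -40 0 0;0 0 -30 0 0;0 0 0 0 0;0 0 0 0 0")

```text
time_s: 48.65
position: [0.4264, -0.2757, 0.1087]
tcp_rot: [[-0.085, 0.003, 0.996], [-0.996, -0.003, -0.085], [0.003, -1.0, 0.003]]
force: [0.8, 0.8, -3.9]
opening: 0.337
```

```bash
python3 - <<'E'
from h import *
plan((426,-275,108,JT),(*jig(-145,-31),108,JT),(*jig(-145,-31),20,JT))
E
```

```text
t 48.65 pose [ 426.4 -275.7  108.7] th -94.85 F [ 0.8  0.8 -3.9] open 29.3 j [-46  31 105   0  43  49]
-> (426, -275, 108, -4.9) turn -90.0 dx dy dz -0.5 0.7 0.7
-> (np.float64(462.4820074350602), np.float64(29.79874967300018), 108, -4.9) turn 0.0 dx dy dz 10.3 -0.0 306.8
-> (np.float64(462.4820074350602), np.float64(29.79874967300018), 20, -4.9) turn 0.0 dx dy dz 0.0 88.0 0.0
```

Emit:
send_rows(moves="0 0 0 0 -7.1;0 0 0 0 -7.1;0 0 0 0 -7.1;0 0 0 0 -7.1;0 0 0 0 -7.1;0 0 0 0 -7.1;0 0 0 0 -7.1;0 0 0 0 -7.1;0 0 0 0 -7.1;0 0 0 0 -7.1;0 0 0 0 -7.1;0 0 0 0 -7.1;0 0 0 0 -4.8;0 1.2 0 38.3 0;0 1.2 0 38.3 0;0 1.2 0 38.3 0;0 1.2 0 38.3 0;0 1.2 0 38.3 0;0 1.2 0 38.3 0;0 1.2 0 38.3 0")

```text
time_s: 50.32
position: [0.4551, -0.0066, 0.1053]
tcp_rot: [[0.996, -0.004, 0.085], [-0.085, 0.001, 0.996], [-0.004, -1.0, 0.001]]
force: [0.2, -0.5, -2.3]
opening: 0.339
```

Emit:
send_rows(moves="0 1.2 0 37.5 0;0 0 0 0 0;0 0 0 0 0;0 0 0 0 0")

```text
time_s: 50.65
position: [0.4602, 0.0288, 0.1058]
tcp_rot: [[0.997, -0.003, 0.084], [-0.084, 0.0, 0.997], [-0.003, -1.0, -0.0]]
force: [0.0, 0.2, -2.6]
opening: 0.345
```

```bash
python3 - <<'E'
from h import *
plan((*jig(-145,-31),20,JT));c,W=wcloud();top(c,W,"batten",.3,.004)
print(jig(-145,85),jig(-145,90))
plan((*jig(-145,-31),20,JT))
E
```

```text
t 50.65 pose [460.2  28.8 105.8] th -4.79 F [ 0.   0.2 -2.6] open 30.0 j [-10  29 111   0  39  -6]
-> (np.float64(462.4820074350602), np.float64(29.79874967300018), 20, -4.9) turn 0.1 dx dy dz 2.2 85.8 1.2
batten 0.79 ztop 128.2 [464.   73.8 139.4  30.6  85.2] [464.8  83.9 127.3] 23000
[472.39037052 145.37480403] [472.81745513 150.35653051]
t 50.75 pose [460.8  27.5 106.3] th -4.96 F [ 0.2 -0.1 -2.3] open 29.5 j [-10  29 111   0  39  -6]
-> (np.float64(462.4820074350602), np.float64(29.79874967300018), 20, -4.9) turn -0.1 dx dy dz 1.5 86.3 2.4
```

Emit:
send_rows(moves="0 0 30 0 0;0 0 30 0 0;0 0 18 0 0;0 0 5 0 0;0 0 2 0 0;0 0 0 0 0;0 0 0 4 0;0 0 0 2 0;0 0 0 0 0;0 0 0 0 0")

```text
time_s: 51.58
position: [0.4622, 0.0348, 0.0228]
tcp_rot: [[0.996, 0.002, 0.084], [-0.084, -0.0, 0.996], [0.002, -1.0, -0.0]]
force: [-0.6, -1.1, -2.9]
opening: 0.341
```

Emit:
send_rows(moves="0 0 0 1 0;0 0 0 0 0;0 0 0 0 0")

```text
time_s: 51.83
position: [0.4619, 0.0357, 0.0221]
tcp_rot: [[0.996, 0.0, 0.085], [-0.085, -0.0, 0.996], [0.0, -1.0, -0.0]]
force: [-0.4, 0.3, -2.8]
opening: 0.348
```

Emit:
send_rows(moves="0 0 0 1 0;0 0 0 0 0;0 0 0 0 0")

```text
time_s: 52.08
position: [0.462, 0.0361, 0.022]
tcp_rot: [[0.996, 0.0, 0.084], [-0.084, -0.001, 0.996], [0.0, -1.0, -0.001]]
force: [-0.6, -4.7, -1.7]
opening: 0.341
```

Emit:
send_rows(moves="0 0 1 0 0;0 0 0 0 0;50 0 0 0 0;50 0 0 0 0;50 0 0 0 0;50 0 -30 0 0;50 0 -30 0 0;50 0 -30 0 0;87 0 0 0 -7.1;87 0 0 0 -7.1;87 0 0 0 -7.1;87 0 0 0 -7.1;87 0 0 0 -7.1;87 0 0 0 -7.1;87 0 0 0 -7.1;87 0 0 0 -7.1;87 0 0 0 -7.1;87 0 0 0 -7.1;87 0 0 0 -7.1;87 0 0 0 -7.1")

```text
time_s: 53.75
position: [0.4616, 0.037, 0.111]
tcp_rot: [[0.162, -0.0, -0.987], [0.987, 0.0, 0.162], [0.0, -1.0, 0.0]]
force: [-0.3, -0.2, 0.1]
opening: 1.002
```

Emit:
send_rows(moves="87 0 0 0 -4.8;87 0 0 0 0;87 0 0 0 0")

```text
time_s: 54.0
position: [0.4617, 0.0369, 0.111]
tcp_rot: [[0.087, -0.0, -0.996], [0.996, 0.0, 0.087], [0.0, -1.0, 0.0]]
force: [0.4, 0.8, 0.2]
opening: 1.001
```

```bash
python3 - <<'E'
from h import *
T=JT+90
plan((*jig(-182,0),110,T),(*jig(-182,0),20,T),(*jig(-112,0),20,T))
c=capture("top");W=cloud(c);top(c,W,"batten",.3);c=capture("scene");W=cloud(c);top(c,W,"batten",.3)
print(jig(-145,0))
E
```

```text
t 54.0 pose [461.7  36.9 111. ] th 85.0 F [0.4 0.8 0.2] open 87.1 j [ -9  29 111   0  40 -94]
-> (np.float64(428.2651560932551), np.float64(63.84588001100087), 110, 85.1) turn -0.1 dx dy dz 24.0 1.0 35.6
-> (np.float64(428.2651560932551), np.float64(63.84588001100087), 20, 85.1) turn 0.0 dx dy dz 0.0 90.0 0.0
-> (np.float64(498.0093268266185), np.float64(57.86669539138515), 20, 85.1) turn 0.0 dx dy dz 0.0 -0.0 -70.0
batten 0.7 ztop 44.9 [465.7  60.5 179.5  32.   85.2] [466.   57.8  42.8] 655
[465.12993205  60.68545385]
```

Emit:
send_rows(moves="80 12 0 17.8 0;80 12 0 17.8 0;80 0 0 0 0;80 0 35 0 0;80 0 35 0 0;80 0 20 0 0;80 0 0 0 0;80 0 0 0 0;80 0 0 -8 0;80 0 0 -8 0;80 0 0 -8 0;80 0 0 -8 0;80 0 0 -8 0;80 0 0 -8 0;80 0 0 -8 0;80 0 0 -8 0;80 0 0 -4 0;80 0 0 0 0;80 0 0 0 0")

```text
time_s: 55.78
position: [0.4972, 0.0576, 0.0209]
tcp_rot: [[0.085, 0.002, -0.996], [0.996, -0.0, 0.085], [-0.0, -1.0, -0.002]]
force: [-0.1, 0.3, 0.9]
opening: 0.919
```

```bash
python3 - <<'E'
from h import *
plan((*jig(-106,0),20,JT+90))
E
```

```text
t 55.78 pose [497.2  57.6  20.9] th 85.13 F [-0.1  0.3  0.9] open 79.9 j [ -6  41 108   0  31 -91]
-> (np.float64(503.98739860376395), np.float64(57.35419385256095), 20, 85.1) turn 0.0 dx dy dz 0.3 0.9 -6.8
```

Emit:
send_rows(moves="80 0 0 -2 0;80 0 0 -1.5 0;80 0 0 -1 0;80 0 0 -1 0;80 0 0 0 0")

```text
time_s: 56.2
position: [0.5014, 0.0573, 0.0208]
tcp_rot: [[0.085, -0.001, -0.996], [0.996, 0.0, 0.085], [0.0, -1.0, 0.001]]
force: [-0.4, -0.2, -1.0]
opening: 0.925
```

Emit:
send_rows(moves="80 0 0 -1 0;80 0 0 -1 0;80 0 0 0 0")

```text
time_s: 56.45
position: [0.504, 0.0571, 0.0209]
tcp_rot: [[0.085, 0.0, -0.996], [0.996, -0.0, 0.085], [0.0, -1.0, -0.0]]
force: [-0.3, 0.8, -0.2]
opening: 0.921
```

Emit:
send_rows(moves="80 0 0 -1.5 0;80 0 0 -1.5 0;80 0 0 0 0")

```text
time_s: 56.7
position: [0.5039, 0.0571, 0.0208]
tcp_rot: [[0.085, -0.006, -0.996], [0.996, 0.001, 0.085], [0.0, -1.0, 0.006]]
force: [-5.6, -0.3, 3.0]
opening: 0.916
```

Emit:
send_rows(moves="80 0 0 -2 0;80 0 0 0 0;80 0 0 0 0")

```text
time_s: 56.95
position: [0.5039, 0.0572, 0.0207]
tcp_rot: [[0.085, -0.01, -0.996], [0.996, 0.001, 0.085], [0.0, -1.0, 0.01]]
force: [-8.0, -0.2, 6.2]
opening: 0.924
```

Emit:
send_rows(moves="80 0 0 8 0;80 0 0 10 0;80 0 0 6 0;0 0 -30 0 0;0 0 -30 0 0;0 0 -20 0 0;0 -40 0 0 0;0 -40 0 0 0;0 -40 0 0 0;0 0 0 0 0;0 0 0 0 0")

```text
time_s: 57.87
position: [0.475, -0.0631, 0.1011]
tcp_rot: [[0.09, 0.002, -0.996], [0.996, -0.001, 0.09], [-0.0, -1.0, -0.002]]
force: [0.8, -0.3, 0.1]
opening: 0.399
```

```bash
python3 - <<'E'
from h import *
T=JT+90
plan((*jig(-84,-116),100,T),(*jig(-84,-116),22,T),(*jig(-84,-107),22,T))
c=capture("scene");W=cloud(c);top(c,W,"batten",.3);top(c,W,"carrier",.3);print(jig(-80,0))
E
```

```text
t 57.87 pose [475.  -63.1 101.1] th 84.85 F [ 0.8 -0.3  0.1] open 34.7 j [ -21   31  109    0   40 -106]
-> (np.float64(515.9986320360292), np.float64(-60.101032814606285), 100, 85.1) turn -0.2 dx dy dz 6.5 1.1 -40.6
-> (np.float64(515.9986320360292), np.float64(-60.101032814606285), 22, 85.1) turn 0.0 dx dy dz 0.0 78.0 0.0
-> (np.float64(516.7673843442656), np.float64(-51.133925148888125), 22, 85.1) turn 0.0 dx dy dz 9.0 -0.0 -0.0
batten 0.87 ztop 45.2 [531.4  54.1 177.6  32.7  84.9] [525.9  35.4  43. ] 473
batten 0.59 ztop 42.3 [ 535.3 -396.4   88.5   88.4  -71.5] [ 536.4 -397.4   40.6] 595
batten 0.59 ztop 21.8 [ 727.6 -341.6  199.5   41.8  -29.2] [ 715.8 -335.1   19.5] 1220
carrier 0.64 ztop 33.6 [609.9  47.7 182.9 132.4  85.7] [630.3  23.   31.3] 1379
[529.8923763   55.13335385]
```

Emit:
send_rows(moves="0 3 0 -20.3 0;0 3 0 -20.3 0;0 0 0 0 0;0 0 30 0 0;0 0 30 0 0;0 0 18 0 0;0 0 0 0 0;0 3 0 0 0;0 2 0 0 0;0 2 0 0 0;0 0 0 0 0")

```text
time_s: 58.93
position: [0.5168, -0.0508, 0.0243]
tcp_rot: [[0.084, 0.002, -0.996], [0.996, -0.001, 0.084], [-0.0, -1.0, -0.002]]
force: [-0.0, 0.4, -0.2]
opening: 0.007
```

Emit:
send_rows(moves="0 1 0 0 0;0 1 0 0 0;0 0 0 0 0")

```text
time_s: 59.18
position: [0.5165, -0.0493, 0.0235]
tcp_rot: [[0.085, 0.001, -0.996], [0.996, -0.0, 0.085], [-0.0, -1.0, -0.001]]
force: [-0.2, -0.2, 0.6]
opening: 0.007
```

Emit:
send_rows(moves="0 1 0 0 0;0 1 0 0 0;0 0 0 0 0")

```text
time_s: 59.43
position: [0.5164, -0.0472, 0.0229]
tcp_rot: [[0.085, -0.0, -0.996], [0.996, 0.0, 0.085], [0.0, -1.0, 0.0]]
force: [-0.2, 0.3, 0.6]
opening: 0.002
```

Emit:
send_rows(moves="0 1 0 0 0;0 1 0 0 0;0 0 0 0 0")

```text
time_s: 59.68
position: [0.5165, -0.0452, 0.0228]
tcp_rot: [[0.085, -0.0, -0.996], [0.996, 0.0, 0.085], [0.0, -1.0, 0.0]]
force: [0.0, 0.5, -0.5]
opening: 0.011
```

Emit:
send_rows(moves="0 1 0 0 0;0 1 0 0 0;0 0 0 0 0")

```text
time_s: 59.93
position: [0.5168, -0.0435, 0.0229]
tcp_rot: [[0.084, -0.0, -0.996], [0.996, -0.0, 0.084], [-0.0, -1.0, 0.0]]
force: [0.4, -0.8, -0.4]
opening: 0.001
```

Emit:
send_rows(moves="0 1 0 0 0;0 1 0 0 0;0 0 0 0 0")

```text
time_s: 60.18
position: [0.5168, -0.0435, 0.0229]
tcp_rot: [[0.083, -0.0, -0.997], [0.997, -0.003, 0.083], [-0.003, -1.0, 0.0]]
force: [-3.0, -10.6, 0.3]
opening: 0.004
```

Emit:
send_rows(moves="0 -8 0 0 0;0 -10 0 0 0;0 0 -40 0 0;0 0 -40 0 0;0 0 -40 0 0;0 0 -40 0 0;0 -30 0 15 0;0 -40 0 0 0;0 -40 0 0 0;0 -40 0 0 0;0 -40 0 0 0;0 -40 0 0 0;0 0 0 0 0;0 0 0 0 0")

```text
time_s: 61.35
position: [0.4804, -0.2899, 0.1828]
tcp_rot: [[0.089, 0.001, -0.996], [0.996, 0.0, 0.089], [0.0, -1.0, -0.001]]
force: [-0.0, 1.0, -0.8]
opening: 0.008
```

```bash
python3 - <<'E'
from h import *
plan()
for n in("top","scene"):
    c=capture(n);W=cloud(c);cv2.imwrite(f"pics/f_{n}.png",cv2.resize(c["image"][160:310,250:410] if n=="top" else c["image"][170:340,230:420],None,fx=4 if n=="top" else 3.5,fy=4 if n=="top" else 3.5,interpolation=cv2.INTER_CUBIC))
    for t in("batten","carrier","case_1","blue_tape","jig"): top(c,W,t,.5)
print(jig(-80,0),J0)
E
```

```text
t 61.35 pose [ 480.4 -289.9  182.8] th 84.87 F [-0.   1.  -0.8] open 0.7 j [ -43   28   94    0   58 -127]
batten 0.71 ztop 44.2 [529.8  53.3 178.9  30.2  85.2] [529.6  52.3  41.9] 818
carrier 0.55 ztop 32.9 [610.4  47.  181.7 130.2  85.2] [600.7  48.8  30.2] 1811
case_1 0.6 ztop 146.2 [609.6  46.2 119.3  59.9  85.6] [608.6  46.4 144. ] 1283
blue_tape 0.66 ztop 41.5 [ 560.4 -391.6   78.1   33.4  -79.7] [ 562.9 -390.7   39.8] 172
jig 0.61 ztop 34.7 [558.7  37.1 275.8 251.5  -4.9] [618.9  90.3  33.9] 1752
batten 0.55 ztop 45.3 [530.1  54.  178.4  32.5  85.4] [526.3  35.7  43.1] 461
carrier 0.84 ztop 33.6 [610.2  48.9 185.3 131.6  83. ] [630.1  23.5  31.3] 1393
carrier 0.51 ztop 135.9 [504.9 532.7  56.9  54.1  10.7] [500.6 534.4 135.4] 62
case_1 0.78 ztop 105.7 [632.9  32.1 127.4  50.   59.4] [630.9  28.8 104.6] 118
case_1 0.62 ztop 146.6 [611.2  48.2 121.9  61.4  85.1] [611.9  45.6 144.8] 1148
blue_tape 0.93 ztop 42.4 [ 535.1 -396.6   89.1   88.2  -51.5] [ 536.5 -397.2   40.5] 595
jig 0.89 ztop 35.6 [559.4  39.5 276.7 255.4  -4.4] [640.   68.3  34.9] 1396
[529.8923763   55.13335385] [609.6  48.3]
```

View pics/f_top.png

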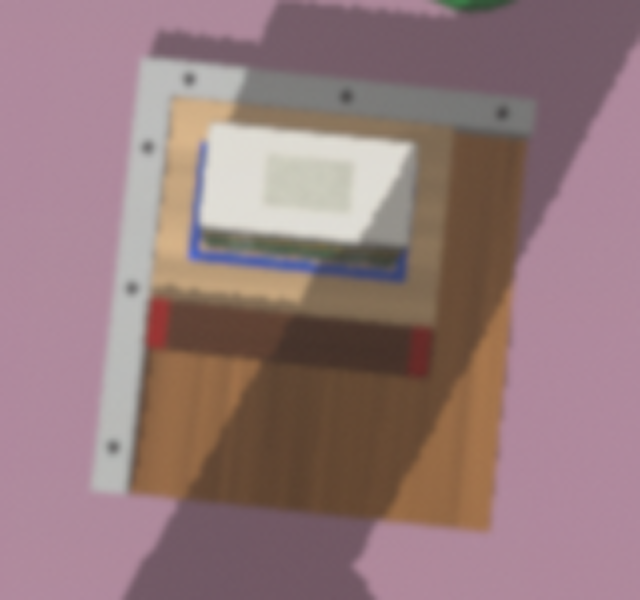

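View pics/f_scene.png

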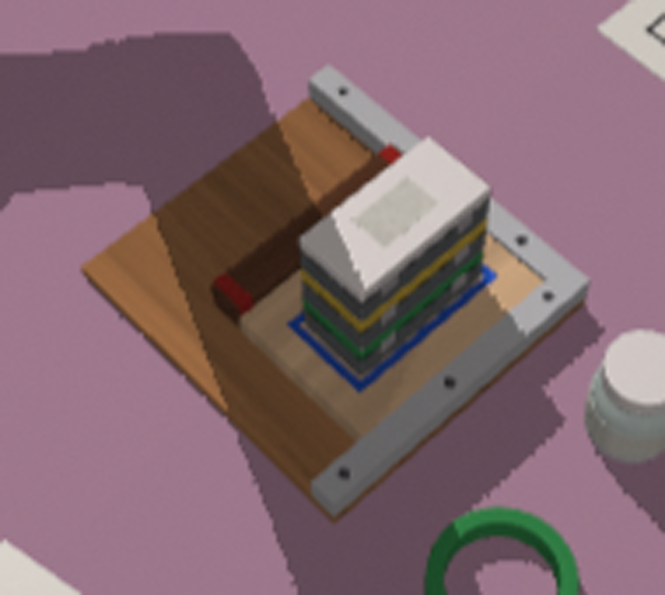

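```bash
python3 -c "
from rig import *
print(hand_in())"
```

```text
the job is handed in; nothing more can be done
None
```

I did all the steps in the order asked and handed the job in at about 61 s of the 210 s limit. The hand-in gives no verdict.

- **Tape roll:** The blue tape lies in the middle of the grey tray, seen again there in the last pictures.
- **Carrier:** I pushed it into the corner before stacking. The contact force rose steadily against both fences, to about 24 N at the side and 14 N at the back. Its position afterwards matched snug to about 1 mm, with the yaw equal to the jig's.
- **Cases:** Only three were on the bench (green, yellow and white; no orange). They stand in one column on the taped outline, each centred within about 1 mm when placed. The column top is at about 144 mm, as it should be.
- **Batten:** It had been knocked a few centimetres aside, so I found it again before picking it up. It now lies against the carrier's near edge and the side fence, pushed in with about 8 to 10 N each way.

**Checks that disagreed:** In the last pictures the batten's y differs from the expected position by 1 to 2 mm. The carrier and column centres differ by up to 2 mm between cameras. That is within the 2 mm calibration, and the views showed no gap. I did not push the batten toward the carrier again after the final push on its end.

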